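# Trial-fit a tapered mixing head and break it loose with the wedge

## Robot

A 6-joint arm with a two-finger parallel gripper is mounted at the origin on the work surface. World frame = base frame: x ahead of the robot, y to its left, z up, the work surface at z = 0. Lengths are in m, angles in rad, forces in N, time in s.
With the tool pointing down it reaches from about 0.275 to 0.975 m from the base axis. Payload 8.4 kg.
Tool frame: the origin (TCP) lies on the mounting face of the last link; the fingertips stand 190 mm ahead of it and the grasp point (between the pads) lies manip.grip_point_offset ahead of it (manip.grip_point_offset is the distance from the TCP to the grasp point, in m); z points along the fingers, y is the line along which they close (so a half turn about z gives the same grasp; the last joint's range is limited). The gripper opens to 92 mm and grips with 3 to 60 N. Pads are 20 mm wide; open, the fingers measure 128 mm over their backs; the gripper's body (75 mm by 189 mm) begins 69 mm behind the grasp point.
Start: joints at [-1.185, 0.353, 1.633, -0, 1.155, -0.002], TCP at [0.236, -0.579, 0.405] pointing down, gripper open.
Joint ranges: [-2.63, 2.63], [-0.92, 2.1], [0.06, 2.66], [-1.3, 4.44], [0, 2.69], [-3.02, 3.02]. Speed limits (rad/s): [2.22, 2.22, 2.79, 3.14, 3.14, 3.14].

## Interface

Orientations are given as a rotation vector (axis times angle).
In Python, from station import manip, viewer, workorder gives the robot as it stands.
- The arm moves only by the tool jog_arm, never from a script. Its argument "moves" is a list of rows, each an object with "xyz": the shift along the world's x, y, z in mm, a list of three; "spin": the turn about the world's z in degrees. A call has 1 to 5 rows; each row shifts and turns the commanded pose from where the row before left it; what a row does not reach is not made up. A row lasts 1/12 s, in which the tool goes at most 41.7 mm and 7.16 degrees, less where a joint would pass 70% of its speed; a pose out of reach is approached as far as the arm can. A call is refused whole if a number of a shift passes 41.7 or a number of a turn 7.16, either way. A call with a gripper value outside its range is refused whole. "claw" is the closure, from 0 (fully open) to 1 (shut), set as the call begins (left out, the last holds). The fingers move at their own pace and stop on an object; "newtons" is the grip in N (left out, the last holds). Time passes only in rows, so rows that do not move let the fingers close. It gives the time, the measured TCP pose, the force, the opening and the grip force at its end, in the units of the state.
- manip.sense(): the state, without advancing time (a new reading comes with each control period).
- viewer.read_camera(name): name is "side" or "top" or "wrist"; returns the picture (384x512x3 uint8, blue, green, red); there is no depth.
- viewer.calibration(name): a dict with "intrinsics" (3x3 intrinsics, pixels), "k1" (the pictures are not rectified: a ray, as slopes to the right and down, at radius r is drawn at 1 + k1 r^2 times it, then the intrinsics apply), "rvec" (rotation vector, rad) and "tvec" (3), from world to camera coordinates, as OpenCV has them. Camera axes: x right, y down, z forward; pixel columns grow to the right and rows downward; lengths in m; the calibration is good to about 2 mm. A picture is of the moment at which its call begins: read the wrist's pose just before it. calibration takes no time and is no camera call; for the wrist camera it gives the pose at the moment of the call.
- workorder.close_job(): hands the job in; it is judged then, once.
Trained networks look in the newest picture that a camera, given by its name, has taken for a name from the list of things; names that differ only in an ending like _2 or _b are one class to them, and where a whole thing is asked for, a point or a joint stands for the part that bears it (a point fixed in the world has none). Each returns a list of dicts, best first, with "conf" (0 to 1); they miss things now and then, are a little off and sometimes report something else, mostly with a low value. They report only what shows in the picture. A call takes as long as a camera call.
- viewer.spot_in(camera, name): "box" ([left, top, right, bottom] in pixels, round what is visible of it).
- viewer.silhouettes(camera, name): "region" (384x512 bool, what is visible of it) and "box" ([left, top, right, bottom] in pixels, round what is visible of it).
The state is a dict: "clock": time; "qpos": joint angles; "qvel": joint speeds; "effort": joint torques, N m; "position": TCP position; "orientation": TCP orientation; "force": force on the tool from outside, world axes, zero at the start; "wrist_torque": the same for the moment, N m; "gripper_width": finger opening in m; "gripper_force": force on a finger pad.
Only numpy, scipy, OpenCV 4.12 (cv2) and the standard library are available. Lean on these libraries where they do the work, as an engineer would, in place of code of your own. Each camera call takes 0.05 s, during which the arm holds its last target. There are 200 camera calls.

## Task

Try the blue-topped mixing head in the white drive stand: push it gently into the upright socket, twisting until its flat tang finds the drive slot, until the flange sits flush on the rim, and let go of it. Then, without touching the head again, drive the yellow-handled wedge through the slot at the foot of the socket, from the side with the two dark guides, until the head is broken loose and stands a good 5 mm clear of the rim, and leave it sitting there on the wedge with both let go. Push and twist gently (pushes under about 25 N, nothing rammed or wrenched) and leave the orange-topped spare and the other things alone.

Things in the scene. Friction and masses are not known exactly. Their poses are not given: they have to be found in the camera images.
- stand: White drive stand, fixed: housing 60 mm tall, reaching 60 mm from the socket's axis towards -y and +y, 52 mm towards -x (the robot) and 122 mm towards +x, where a gear case 110 mm tall begins 70 mm from the axis. An upright steel socket tower 55 to 58 mm in diameter stands on it. Origin: on the table under the socket's axis.
- stand_seat (a point): Centre of the socket's top rim, 144 mm above the table; z up along its axis, y the direction in which the wedge is driven. The bore tapers from 32 mm wide at the rim to 24 mm at 49 mm depth. Two spring balls 7 mm below the rim drag on the taper by a few N and snap over it as the head comes home; to lift the head out past them takes about 20 N.
- stand_drive (a point): Down the bore, on the axis, 50 mm below the rim: the top of the spindle's drive slot, 9 mm wide, 12 mm deep, crossing the axis, held fast by the gearing. Its direction is NOT measured (these axes are the stand's): it lies anywhere within 0.7 rad to either side of the stand's x axis. The tang must lie along it to drop in; till then it rests on the slot's edges.
- stand_slot (a point): Entry of the wedge slot: middle of its floor at the housing's -y edge, 60 mm from the socket's axis, 60 mm above the table; axes as the stand. The slot is 18 mm wide between its guides, 22 mm high, flared at the entry, and runs level along +y straight through under the socket, open at both ends. Its side guides begin here.
- head_grip (a point): The mixing head to fit, BLUE top, 0.19 to 0.31 kg: centre of its black flat-sided grip block, 32 mm (head's x) by 24 mm (head's y), 38 mm tall; pinch it across the 24 mm. z is up; a short coloured pad rises 8 mm above the block. It hangs upright in one of two holes of the white rack, shank down, its flange on the rack's top.
- head_flange (a point): Same head: centre of the underside of its 44 mm steel flange (5 mm thick), 24 mm below head_grip. Below it: a neck 23 mm wide for 10 mm, then the shank, 28 mm wide to 21 mm below, tapering to 23 mm at 48 mm below, then the tang. Fully home, this point coincides with stand_seat; with the tang resting unentered on the drive slot's edges it is about 24 mm above it.
- head_tang (a point): Same head: the end of its flat tang, 74 mm below the flange. The tang is 26 mm long, 22 mm wide along the head's x, 7 mm thick along its y (so parallel to the grip block's flats), chamfered at the end. A half turn makes no difference. With the head home the tang's end is 10 mm above the wedge slot's floor.
- wedge_grip (a point): The loose release wedge, 0.24 kg, lying bottom down on the table: centre of its yellow handle, 50 mm long, 32 mm wide, 30 mm tall, 15 mm above the underside. x points along the wedge to its tip, z up. The steel blade ahead of the handle is 115 mm long, 14 mm thick (10 mm at the tip), flat below; its top rises from 5 mm at the tip to 20 mm at 75 mm behind it.
- wedge_tip (a point): Same wedge: the tip, at the underside, 140 mm ahead of wedge_grip and 15 mm lower. Driven along the stand's +y it touches the tang when about 25 mm past the socket's axis; beyond that the drive takes force (up to about 12 N). At 50 to 55 mm past the axis the head is raised 5 to 6 mm and loose; at about 56 mm the handle's shoulder meets the ends of the guides.
- spare_grip (a point): Spare head with an ORANGE top, same shape, in the rack's other hole 110 mm from the first; centre of its grip block. Leave it alone.
- rack: White rack for the two heads, 70 mm (x) by 190 mm (y), 85 mm tall, with holes 35 mm wide at y = -55 and +55 mm; origin under its middle. Fixed.
- dishes: Stack of four culture dishes, 90 mm in diameter, 63 mm tall; origin under it. Leave alone.
- dish: Single culture dish, 90 mm in diameter, 15 mm tall; origin under it. Leave alone.
- beaker: Glass beaker, 72 mm wide, 90 mm tall; origin under it. Leave alone.
- bottle: Amber bottle, 68 mm wide, 150 mm tall; origin under it. Leave alone.
- loop: Black-handled inoculating loop lying flat, 210 mm long; origin under it. Leave alone.
- driver: Screwdriver lying flat, 160 mm long; origin under it. Leave alone.

How it is judged:
By the outcome, as a careful person would: the job done as asked, in the order asked, and still so for the second after the job is handed in, with the robot touching nothing.
It also fails if it takes over 72 s, if anything falls off the work surface, if the arm or the gripper's body presses on something with over 40 N, if the wrist force passes 120 N, or if a joint passes its speed limit or range.

## Working session

There is one attempt and no reset: what is moved stays moved. The work goes in short steps, Python scripts to look and compute and a tool call to move; the robot and the scene stay as the last step left them, time stands still between calls to the robot, and variables do not carry over. Pictures are saved under pics/ and viewed, at most 10 in all, crops included, and the job is handed in when it is done.

Besides the shell and the picture viewer there is one more tool, called after ">>>" as name(argument=value, ...), one argument or row to a line, values as JSON. jog_arm: Moves the arm, as the interface text tells. Its arguments: {"type":"object","properties":{"moves":{"type":"array"},"claw":{"type":"number"},"newtons":{"type":"number"}},"required":["moves"]}

```bash
mkdir -p pics; ls; cat > h.py <<'E'
import numpy as np, cv2
from station import manip, viewer, workorder
def cal(n):
    c=viewer.calibration(n); R=cv2.Rodrigues(np.array(c["rvec"],float))[0]
    return np.array(c["intrinsics"],float),float(c["k1"]),R,np.array(c["tvec"],float).ravel()
def proj(c,P):
    K,k1,R,t=c; p=np.atleast_2d(P)@R.T+t; s=p[:,:2]/p[:,2:]; s=s*(1+k1*(s**2).sum(1,keepdims=True))
    return s@K[:2,:2].T+K[:2,2]
def ray(c,uv):
    K,k1,R,t=c; d=np.linalg.solve(K,np.r_[uv,1.])[:2]; s=d.copy()
    for _ in range(20): s=d/(1+k1*(s@s))
    v=R.T@np.r_[s,1.]; return -R.T@t, v
def atz(c,uv,z):
    o,v=ray(c,uv); return o+v*(z-o[2])/v[2]
E
python3 - <<'E'
from h import *
print(manip.sense()); print(manip.grip_point_offset)
for n in("side","top","wrist"):
    im=viewer.read_camera(n); cv2.imwrite(f"pics/{n}0.png",im); c=cal(n); print(n,"pos",-c[2].T@c[3],"fwd",c[2][2],c[1])
    if n=="wrist": continue
    for k in("stand","head_grip","spare_grip","wedge_grip","rack","dishes","dish","beaker","bottle","loop","driver"):
        print(k,[(np.round(d["box"]).astype(int).tolist(),round(d["conf"],2)) for d in viewer.spot_in(n,k)[:2]])
E
```

```text
pics
{'clock': 0.0, 'qpos': array([-1.18541817e+00,  3.53637897e-01,  1.63415752e+00,  2.18680692e-05,
        1.15519643e+00, -2.39076596e-03]), 'qvel': array([ 1.05078502e-03, -2.04435563e-03,  1.31490520e-05,  3.59170691e-04,
       -3.01831980e-05,  3.90203549e-04]), 'effort': array([ 5.71703749e-04, -5.93847156e+01, -3.34223807e+01,  6.99410099e-02,
        2.32009630e-02, -1.25143970e-04]), 'position': array([ 0.2362436 , -0.57836579,  0.40395991]), 'orientation': array([-3.08138034e+00, -6.05017979e-01,  3.87293969e-04]), 'force': array([0.43960931, 0.91132382, 0.49654101]), 'wrist_torque': array([ 0.0017164 ,  0.03497869, -0.00443102]), 'gripper_force': 0.0, 'gripper_width': 0.09160931650747843}
0.1714
side pos [-0.08628748  0.7893398   0.76634032] fwd [ 0.52844591 -0.64935702 -0.54688242] -0.10757904756910808
stand [([207, 176, 266, 231], 0.74)]
head_grip [([207, 216, 227, 256], 0.68)]
spare_grip [([179, 237, 195, 274], 0.67)]
wedge_grip [([288, 165, 320, 184], 0.79)]
rack [([169, 226, 238, 292], 0.97)]
dishes [([223, 157, 248, 177], 0.75)]
dish [([274, 228, 306, 253], 0.91)
[... 183 characters left out ...]

top pos [ 0.36376253 -0.02984153  1.3099438 ] fwd [ 0.15799925  0.00578692 -0.98742228] -0.12925446553225475
stand [([205, 145, 251, 216], 0.73), ([153, 129, 178, 158], 0.51)]
head_grip [([162, 201, 176, 218], 0.66)]
spare_grip [([125, 201, 139, 216], 0.74)]
wedge_grip [([332, 173, 347, 222], 0.67)]
rack [([117, 197, 185, 224], 0.91)]
dishes [([276, 111, 300, 142], 0.6)]
dish [([216, 237, 243, 268], 0.63)]
beaker [([154, 127, 176, 155], 0.84)]
bottle [([334, 132, 359, 158], 0.86)]
loop [([255, 250, 302, 258], 0.47), ([273, 110, 299, 141], 0.4)]
driver [([346, 252, 395, 268], 0.51)]
wrist pos [ 0.31041038 -0.5483533   0.38436329] fwd [-0.26192222 -0.10859135 -0.9589602 ] 0.024271287731623722
```

```bash
python3 -c "
import cv2,numpy as np
a=cv2.imread('pics/side0.png');b=cv2.imread('pics/top0.png')
cv2.imwrite('pics/st.png',cv2.resize(np.hstack([a,b]),(800,300)))
cv2.imwrite('pics/t2.png',cv2.resize(b,(800,600)))"
```

```text
(no output)
```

View pics/t2.png

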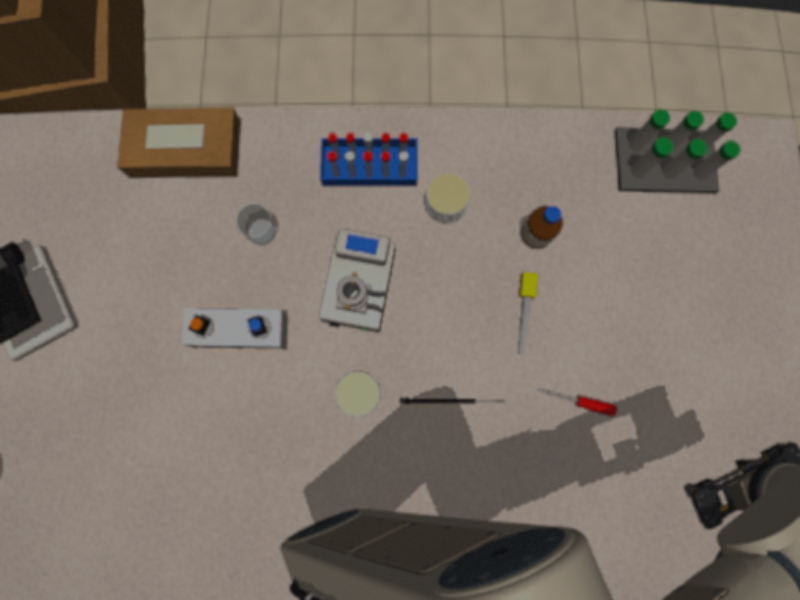

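```bash
python3 - <<'E'
from h import *
c=cal("top"); s=cal("side")
def mid(b): return np.array([(b[0]+b[2])/2,(b[1]+b[3])/2])
for n,uv,z in [("head pad",(169,208),.155),("spare",(132,208),.155),("wedge",(340,218),.0),("wedge hnd",(340,215),.03)]:
    print(n,atz(c,uv,z).round(4))
b=cv2.imread('pics/top0.png'); 
cv2.imwrite('pics/tc.png',cv2.resize(b[110:270,110:350],(800,533),interpolation=cv2.INTER_CUBIC))
for k in("stand","head_grip","wedge_grip","rack"):
    viewer.read_camera("top")
    for d in viewer.silhouettes("top",k)[:1]:
        r=d["region"].astype(np.uint8); cnt=max(cv2.findContours(r,0,2)[0],key=cv2.contourArea)
        print(k,d["conf"],cv2.minAreaRect(cnt),cv2.boxPoints(cv2.minAreaRect(cnt)).round(1).tolist())
E
```

```text
head pad [0.5008 0.1995 0.155 ]
spare [0.4997 0.3053 0.155 ]
wedge [ 0.4911 -0.3127  0.    ]
wedge hnd [ 0.4975 -0.3064  0.03  ]
stand 0.81 ((228.47671508789062, 179.2526397705078), (41.05619430541992, 63.49629592895508), 11.9761323928833) [[201.8000030517578, 206.10000610351562], [215.0, 143.89999389648438], [255.10000610351562, 152.5], [242.0, 214.60000610351562]]
head_grip 0.65 ((165.0, 208.5), (13.0, 12.0), 90.0) [[159.0, 202.0], [171.0, 202.0], [171.0, 215.0], [159.0, 215.0]]
wedge_grip 0.77 ((337.5, 199.5), (53.0, 11.0), 90.0) [[332.0, 173.0], [343.0, 173.0], [343.0, 226.0], [332.0, 226.0]]
rack 0.82 ((150.09674072265625, 210.14659118652344), (66.27252960205078, 25.57146453857422), 1.2730300426483154) [[116.69999694824219, 222.1999969482422], [117.30000305175781, 196.60000610351562], [183.5, 198.10000610351562], [182.89999389648438, 223.6999969482422]]
```

View pics/tc.png

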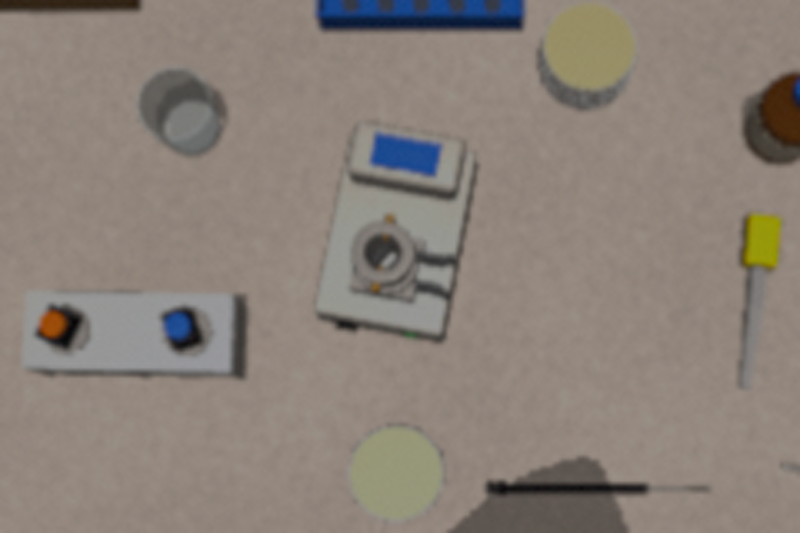

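The top view shows the wedge at the right (yellow handle at ~(339,183) px, tip at ~(333,226) px), pointing back to the robot. The stand's rim is at ~(225,186) px, with the dark guides on its right (-y) side and the housing turned about 12°. The blue head is at ~(164,208) px, in the rack's right-hand hole. I'm moving closer for wrist views.

>>> jog_arm(
  moves=[
    {"xyz":[20,35,0],"spin":0},
    {"xyz":[20,35,0],"spin":0},
    {"xyz":[20,35,0],"spin":0},
    {"xyz":[20,35,0],"spin":0},
    {"xyz":[20,35,0],"spin":0},
  ],
)

```text
clock: 2.07
position: [0.3368, -0.402, 0.4048]
orientation: [3.083, 0.604, 0.0]
force: [0.6, 0.1, 1.0]
gripper_width: 0.0922
gripper_force: 0.0
```

>>> jog_arm(
  moves=[
    {"xyz":[20,35,0],"spin":0},
    {"xyz":[20,35,0],"spin":0},
    {"xyz":[20,35,0],"spin":0},
    {"xyz":[0,0,0],"spin":0},
    {"xyz":[0,0,0],"spin":0},
  ],
)

```text
clock: 2.48
position: [0.3973, -0.2969, 0.4049]
orientation: [3.081, 0.611, 0.0]
force: [0.0, 0.1, -1.3]
gripper_width: 0.092
gripper_force: 0.0
```

```bash
cat >> h.py <<'E'
def state():
    s=manip.sense(); R=cv2.Rodrigues(s["orientation"])[0]; p=s["position"]
    print("t",round(s["clock"],2),"tcp",(p*1e3).round(1),"yawx",np.degrees(np.arctan2(R[1,0],R[0,0])).round(2),"tilt",R[:,2].round(3),"F",s["force"].round(1),"w",round(s["gripper_width"]*1e3,1),"gf",round(s["gripper_force"],1))
    return s,R
E
python3 - <<'E'
from h import *
state()
im=viewer.read_camera("wrist"); c=cal("wrist"); cv2.imwrite("pics/w1.png",im)
np.savez("pics/w1.npz",K=c[0],k=c[1],R=c[2],t=c[3])
for k in("wedge_grip","stand"):
    for d in viewer.silhouettes("wrist",k)[:2]:
        r=d["region"].astype(np.uint8); cnt=max(cv2.findContours(r,0,2)[0],key=cv2.contourArea)
        print(k,d["conf"],d["box"],cv2.boxPoints(cv2.minAreaRect(cnt)).round(1).tolist())
print("img (yellow)")
hsv=cv2.cvtColor(im,40); m=cv2.inRange(hsv,(22,120,60),(38,255,255))
cnt=max(cv2.findContours(m,0,2)[0],key=cv2.contourArea); print(cv2.boxPoints(cv2.minAreaRect(cnt)).round(1).tolist())
ct=cal("top")
for n,uv,z in [("pad",(163.7,208.1),.136),("rim",(224.6,185.6),.144),("tip",(332.9,225.8),.003),("hnd",(338.9,182.6),.03)]: print(n,atz(ct,uv,z).round(4))
E
```

```text
t 2.48 tcp [ 397.3 -296.9  404.9] yawx 22.45 tilt [ 0. -0. -1.] F [ 0.   0.1 -1.3] w 92.0 gf 0.0
wedge_grip 0.63 [266.0, 0.3, 356.4, 122.5] [[254.8000030517578, 115.0999984741211], [328.20001220703125, -14.600000381469727], [354.0, -0.0], [280.5, 129.6999969482422]]
img (yellow)
[[304.8999938964844, 26.700000762939453], [328.0, -14.100000381469727], [353.6000061035156, 0.4000000059604645], [330.6000061035156, 41.099998474121094]]
pad [0.5026 0.2186 0.136 ]
rim [0.5675 0.0451 0.144 ]
tip [ 0.4661 -0.2889  0.003 ]
hnd [ 0.5996 -0.3056  0.03  ]
```

View pics/w1.png

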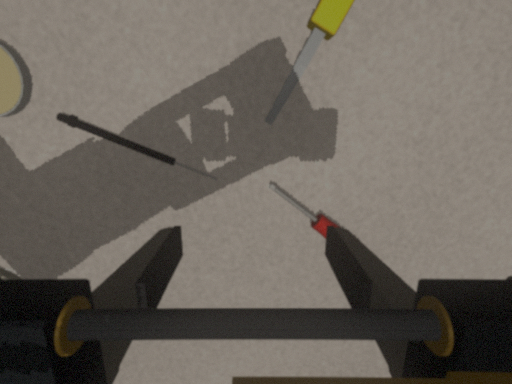

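The wrist view shows the wedge tip at ~(270,123) px and its yellow handle cut off at the top edge. It also shows the loop, the driver and part of a dish. Next I'm looking at the stand.

>>> jog_arm(
  moves=[
    {"xyz":[10,40,0],"spin":-5},
    {"xyz":[10,40,0],"spin":-5},
    {"xyz":[10,40,0],"spin":-5},
    {"xyz":[10,40,0],"spin":-5},
    {"xyz":[10,40,0],"spin":-5},
  ],
)

```text
clock: 3.05
position: [0.4463, -0.0984, 0.4048]
orientation: [3.14, -0.088, 0.001]
force: [0.6, -0.3, 0.5]
gripper_width: 0.0918
gripper_force: 0.0
```

>>> jog_arm(
  moves=[
    {"xyz":[10,40,0],"spin":-5},
    {"xyz":[10,40,0],"spin":-4},
    {"xyz":[0,25,0],"spin":0},
    {"xyz":[0,0,0],"spin":0},
    {"xyz":[0,0,0],"spin":0},
  ],
)

```text
clock: 3.47
position: [0.4666, 0.0063, 0.4046]
orientation: [3.125, -0.321, -0.0]
force: [0.0, -0.1, 0.3]
gripper_width: 0.0914
gripper_force: 0.0
```

```bash
python3 - <<'E'
from h import *
state()
im=viewer.read_camera("wrist"); c=cal("wrist"); cv2.imwrite("pics/w2.png",im)
np.savez("pics/w2.npz",K=c[0],k=c[1],R=c[2],t=c[3])
print(proj(c,[[.5675,.0451,.144]]))
E
```

```text
t 3.47 tcp [466.6   6.3 404.6] yawx -11.72 tilt [-0. -0. -1.] F [ 0.  -0.1  0.3] w 91.4 gf 0.0
[[176.55081616  94.62021373]]
```

>>> jog_arm(
  moves=[
    {"xyz":[-18,36,0],"spin":0},
    {"xyz":[-18,36,0],"spin":0},
    {"xyz":[-18,36,0],"spin":0},
    {"xyz":[-14,35,0],"spin":0},
    {"xyz":[0,30,0],"spin":0},
  ],
)

```text
clock: 3.93
position: [0.3967, 0.179, 0.4046]
orientation: [3.124, -0.327, -0.002]
force: [1.0, -0.4, -0.6]
gripper_width: 0.0921
gripper_force: 0.0
```

>>> jog_arm(
  moves=[
    {"xyz":[0,0,0],"spin":0},
    {"xyz":[0,0,0],"spin":0},
  ],
)

```text
clock: 4.1
position: [0.3988, 0.179, 0.4047]
orientation: [3.125, -0.321, 0.001]
force: [0.0, -0.1, 0.5]
gripper_width: 0.092
gripper_force: 0.0
```

```bash
python3 - <<'E'
from h import *
state()
im=viewer.read_camera("wrist"); c=cal("wrist"); cv2.imwrite("pics/w3.png",im)
np.savez("pics/w3.npz",K=c[0],k=c[1],R=c[2],t=c[3])
print(proj(c,[[.5026,.2186,.136]]))
b=cv2.imread("pics/w2.png"); cv2.imwrite("pics/w23.png",cv2.resize(np.vstack([b[:300],im[:300]]),None,fx=1,fy=1))
E
```

```text
t 4.1 tcp [398.8 179.  404.7] yawx -11.74 tilt [ 0. -0. -1.] F [ 0.  -0.1  0.5] w 92.0 gf 0.0
[[177.11589814  91.7698093 ]]
```

View pics/w23.png

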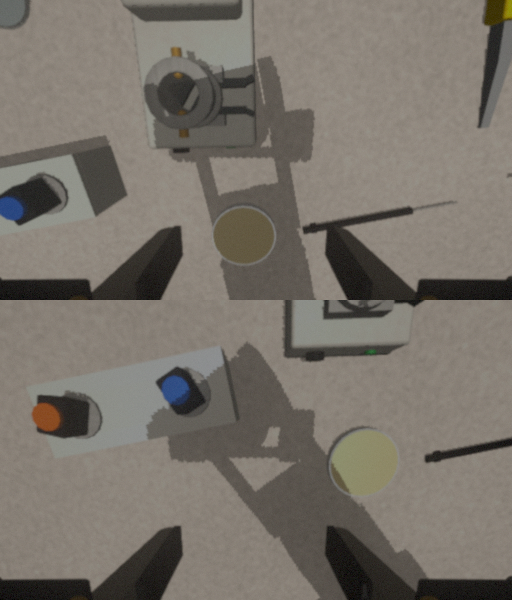

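The upper half shows the socket rim at ~(183,92) px with the bore visible, and the guides pointing right (-y). The lower half shows the blue pad at ~(176,90) px on its black block, which is turned roughly 30° in the image. I'll zoom in on both.

```bash
python3 - <<'E'
import cv2,numpy as np
a=cv2.imread("pics/w2.png")[45:145,130:270]; b=cv2.imread("pics/w3.png")[55:125,140:230]
a=cv2.resize(a,(800,571),interpolation=cv2.INTER_CUBIC)[:, :]; 
A=cv2.resize(cv2.imread("pics/w2.png")[50:140,135:235],(400,360),interpolation=cv2.INTER_CUBIC)
A=np.clip(A*1.6,0,255).astype(np.uint8)
B=cv2.resize(b,(400,311),interpolation=cv2.INTER_CUBIC); B=np.clip(B*1.8,0,255).astype(np.uint8); B=np.vstack([B,np.zeros((49,400,3),np.uint8)])
cv2.imwrite("pics/z.png",np.hstack([A,B]))
E
```

```text
(no output)
```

View pics/z.png

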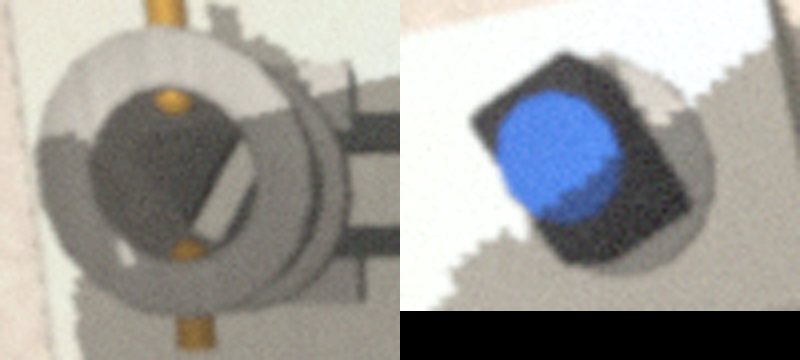

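```bash
python3 - <<'E'
from h import *
def L(n):
    d=np.load(f"pics/{n}.npz"); return d["K"],float(d["k"]),d["R"],d["t"]
c2,c3,c1=L("w2"),L("w3"),L("w1")
rim=atz(c2,(178.7,93),.144); print("rim",rim)
ang=lambda a,b:np.degrees(np.arctan2(*(a-b)[[1,0]]))
print("pins yaw",ang(atz(c2,(176.2,52.5),.137),atz(c2,(183.8,135),.137)))
a,b=atz(c2,(152,148),.06),atz(c2,(256,143),.06); print("front edge",a,b,np.linalg.norm(a-b),ang(b,a)+90)
pB=lambda u,v:((u-400)/4.444+140,v/4.444+55)
pad=atz(c3,pB(558,155),.136); print("pad",pad)
P=[atz(c3,pB(*q),.128) for q in((470,122),(568,52))]; print("short",np.linalg.norm(P[0]-P[1]),ang(P[0],P[1])-90)
P=[atz(c3,pB(*q),.095) for q in((690,208),(575,265))]; print("short low",np.linalg.norm(P[0]-P[1]),ang(P[0],P[1])-90)
# strip direction at depth
pA=lambda u,v:(u/4+135,v/4+50)
for z in(.094,.082,.06):
    P=[atz(c2,pA(*q),z) for q in((238,145),(195,222))]; Q=[atz(c2,pA(*q),z) for q in((256,168),(218,240))]
    print(z,"strip yaw",ang(*P),ang(*Q),"edge pts rel axis mm",[((p-rim)[:2]*1e3).round(1).tolist() for p in P+Q])
im=cv2.resize(cv2.imread("pics/w2.png")[50:140,135:235],(800,720),interpolation=cv2.INTER_CUBIC)
im=np.clip(im*2.0,0,255).astype(np.uint8)
th=np.linspace(0,6.3,60)
for r,z,col in((.016,.144,(0,255,0)),(.012,.095,(0,0,255)),(.0275,.144,(255,0,0))):
    q=proj(c2,rim*[1,1,0]+np.c_[r*np.cos(th),r*np.sin(th),0*th+z]); cv2.polylines(im,[((q-[135,50]+.5)*8).astype(int)],False,col,1)
cv2.imwrite("pics/z2.png",im[100:700])
E
```

```text
rim [0.56830892 0.04313281 0.144     ]
pins yaw -10.516880471925496
front edge [0.52720387 0.1068185  0.06      ] [ 0.50920108 -0.00701025  0.06      ] 0.11524358256400022 -8.987275897097419
pad [0.50421956 0.21942227 0.136     ]
short 0.02240775589180288 20.397991748913697
short low 0.02787227972193827 -166.94026646578118
0.094 strip yaw -45.04444252404117 -43.39990507375885 edge pts rel axis mm [[7.6, -4.8], [-6.8, 9.7], [1.9, -7.6], [-11.9, 5.4]]
0.082 strip yaw -45.04444252404117 -43.39990507375907 edge pts rel axis mm [[8.9, -2.8], [-6.1, 12.3], [3.0, -5.7], [-11.4, 7.9]]
0.06 strip yaw -45.044442524041244 -43.39990507375897 edge pts rel axis mm [[11.3, 0.9], [-4.9, 17.1], [4.9, -2.2], [-10.5, 12.4]]
```

View pics/z2.png

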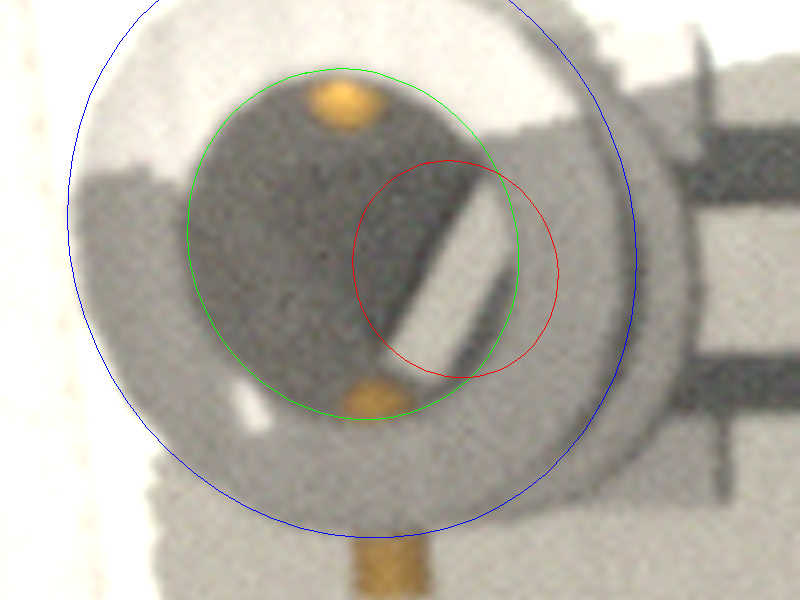

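The overlay fits: the slot shows as a bright strip at a world yaw of about -44° (about -34° in the stand's axes, inside the ±40° stated). The rim is at ~(568,43.5) mm and the head's axis at ~(504,219) mm, with the head yawed about 22°. I'll grasp it now.

>>> jog_arm(
  moves=[
    {"xyz":[21,8,-10],"spin":6.7},
    {"xyz":[21,8,-10],"spin":6.7},
    {"xyz":[21,8,-10],"spin":6.7},
    {"xyz":[21,8,-10],"spin":6.7},
    {"xyz":[21,8,-10],"spin":6.7},
  ],
)

```text
clock: 4.57
position: [0.5052, 0.2171, 0.354]
orientation: [3.084, 0.596, -0.001]
force: [0.0, 0.1, 0.5]
gripper_width: 0.092
gripper_force: 0.0
```

>>> jog_arm(
  moves=[
    {"xyz":[0,0,-20],"spin":0},
    {"xyz":[0,0,-20],"spin":0},
    {"xyz":[0,0,-20],"spin":0},
    {"xyz":[0,0,-9],"spin":0},
    {"xyz":[0,0,0],"spin":0},
  ],
)

```text
clock: 4.98
position: [0.5032, 0.2171, 0.2836]
orientation: [3.085, 0.588, -0.006]
force: [-1.2, 0.4, -0.3]
gripper_width: 0.0919
gripper_force: 0.0
```

```bash
python3 - <<'E'
from h import *
state(); im=viewer.read_camera("wrist"); cv2.imwrite("pics/w4.png",np.clip(im*1.5,0,255).astype(np.uint8))
E
```

```text
t 4.98 tcp [503.2 217.1 283.6] yawx 21.58 tilt [-0.004 -0.002 -1.   ] F [-1.2  0.4 -0.3] w 91.9 gf 0.0
```

View pics/w4.png

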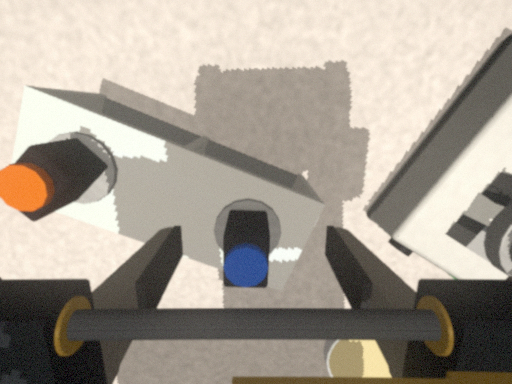

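The block is square to the gripper: the pad is at ~(246,266) px and the fingers are centred at ~255 px, so there is a small sideways offset. I'll measure it.

```bash
python3 - <<'E'
from h import *
im=viewer.read_camera("wrist"); c=cal("wrist"); s,R=state()
m=cv2.inRange(cv2.cvtColor(im,40),(100,120,60),(130,255,255)); cnt=max(cv2.findContours(m,0,2)[0],key=cv2.contourArea)
x,y,w,h=cv2.boundingRect(cnt); print(x,y,w,h)
p=atz(c,(x+w/2,y+h/2),.136); print(p, "tool xy", (R.T@(p-s["position"])*1e3).round(1))
print("w at z", np.linalg.norm(atz(c,(x,y+h/2),.136)-atz(c,(x+w,y+h/2),.136)))
E
```

```text
t 5.08 tcp [503.9 218.3 286. ] yawx 21.63 tilt [-0. -0. -1.] F [0.3 0.1 0.1] w 92.3 gf 0.0
226 244 42 43
[0.50725724 0.22281715 0.136     ] tool xy [  4.8  -3.  150. ]
w at z 0.021047305475974866
```

>>> jog_arm(
  moves=[
    {"xyz":[3,4.5,-1.5],"spin":0},
    {"xyz":[0,0,0],"spin":0},
  ],
)

```text
clock: 5.25
position: [0.5074, 0.2243, 0.2854]
orientation: [-3.085, -0.591, -0.004]
force: [-0.3, -0.1, 0.8]
gripper_width: 0.0918
gripper_force: 0.0
```

>>> jog_arm(
  moves=[
    {"xyz":[0,0,0],"spin":0},
    {"xyz":[0,0,0],"spin":0},
    {"xyz":[0,0,0],"spin":0},
    {"xyz":[0,0,0],"spin":0},
    {"xyz":[0,0,0],"spin":0},
  ],
  claw=1,
  newtons=40,
)

```text
clock: 5.67
position: [0.5063, 0.224, 0.2843]
orientation: [3.085, 0.592, 0.0]
force: [-0.1, 0.2, 0.4]
gripper_width: 0.0606
gripper_force: 0.0
```

>>> jog_arm(
  moves=[
    {"xyz":[0,0,0],"spin":0},
    {"xyz":[0,0,0],"spin":0},
    {"xyz":[0,0,0],"spin":0},
    {"xyz":[0,0,0],"spin":0},
  ],
)

```text
clock: 6.0
position: [0.5063, 0.2239, 0.2841]
orientation: [3.085, 0.592, -0.0]
force: [0.1, 0.5, -0.5]
gripper_width: 0.0338
gripper_force: 0.0
```

>>> jog_arm(
  moves=[
    {"xyz":[0,0,0],"spin":0},
    {"xyz":[0,0,0],"spin":0},
    {"xyz":[0,0,0],"spin":0},
    {"xyz":[0,0,0],"spin":0},
  ],
)

```text
clock: 6.33
position: [0.5064, 0.2239, 0.2842]
orientation: [3.085, 0.592, 0.0]
force: [-0.2, 0.3, 0.1]
gripper_width: 0.0238
gripper_force: 40.0
```

```bash
python3 -c "
from h import *
state()"
```

```text
t 6.33 tcp [506.4 223.9 284.2] yawx 21.72 tilt [ 0. -0. -1.] F [-0.2  0.3  0.1] w 23.8 gf 40.0
```

>>> jog_arm(
  moves=[
    {"xyz":[0,0,15],"spin":0},
    {"xyz":[0,0,30],"spin":0},
    {"xyz":[0,0,35],"spin":0},
    {"xyz":[0,0,35],"spin":0},
    {"xyz":[0,0,35],"spin":0},
  ],
)

```text
clock: 6.75
position: [0.5059, 0.2237, 0.4353]
orientation: [3.085, 0.592, -0.002]
force: [-0.1, 0.2, -3.1]
gripper_width: 0.0238
gripper_force: 40.0
```

>>> jog_arm(
  moves=[
    {"xyz":[6.2,-18,0],"spin":-6.5},
    {"xyz":[6.2,-18,0],"spin":-6.5},
    {"xyz":[6.2,-18,0],"spin":-6.5},
    {"xyz":[6.2,-18,0],"spin":-6.5},
    {"xyz":[6.2,-18,0],"spin":-6.5},
  ],
)

```text
clock: 7.17
position: [0.5372, 0.1331, 0.4339]
orientation: [3.127, -0.304, -0.001]
force: [0.2, -0.1, -2.5]
gripper_width: 0.0238
gripper_force: 40.0
```

>>> jog_arm(
  moves=[
    {"xyz":[6.2,-18,0],"spin":-6.5},
    {"xyz":[6.2,-18,0],"spin":-6.5},
    {"xyz":[6.2,-18,0],"spin":-6.5},
    {"xyz":[6.2,-18,0],"spin":-6.5},
    {"xyz":[6,-18,0],"spin":-7},
  ],
)

```text
clock: 7.58
position: [0.5681, 0.043, 0.4337]
orientation: [2.912, -1.179, -0.001]
force: [0.5, 0.7, -2.5]
gripper_width: 0.0237
gripper_force: 40.0
```

>>> jog_arm(
  moves=[
    {"xyz":[0,0,0],"spin":0},
    {"xyz":[0,0,0],"spin":0},
  ],
)

```text
clock: 7.75
position: [0.5681, 0.0433, 0.4337]
orientation: [2.915, -1.171, -0.002]
force: [-0.8, 0.3, -2.9]
gripper_width: 0.024
gripper_force: 40.0
```

```bash
python3 - <<'E'
from h import *
state(); im=viewer.read_camera("wrist"); a=viewer.read_camera("side"); 
c=cal("side"); q=proj(c,[[.568,.0435,.144]])[0]; print(q)
x,y=int(q[0]),int(q[1])
z=cv2.resize(a[y-55:y+45,x-50:x+50],(400,400),interpolation=cv2.INTER_CUBIC)
cv2.imwrite("pics/w5.png",np.hstack([cv2.resize(np.clip(im*1.4,0,255).astype(np.uint8),(400,300)),z[:300]]) if 0 else np.vstack([np.hstack([cv2.resize(np.clip(im*1.4,0,255).astype(np.uint8),(400,300)),z[:300]]),np.hstack([np.zeros((100,400,3),np.uint8),z[300:]])]))
E
```

```text
t 7.75 tcp [568.1  43.3 433.7] yawx -43.79 tilt [-0.001  0.    -1.   ] F [-0.8  0.3 -2.9] w 24.0 gf 40.0
[242.50767909 181.38804917]
```

View pics/w5.png

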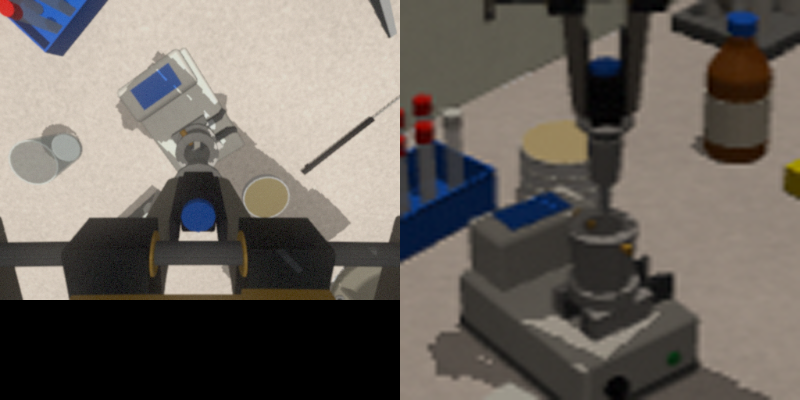

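The side view shows the tang hanging over the rim, well centred. I'm lowering it.

>>> jog_arm(
  moves=[
    {"xyz":[0,0,-9],"spin":0},
    {"xyz":[0,0,-9],"spin":0},
    {"xyz":[0,0,-8],"spin":0},
    {"xyz":[0,0,-7],"spin":0},
    {"xyz":[0,0,0],"spin":0},
  ],
)

```text
clock: 8.27
position: [0.5677, 0.0443, 0.3991]
orientation: [2.915, -1.17, -0.004]
force: [1.3, 0.9, -2.4]
gripper_width: 0.0239
gripper_force: 40.0
```

>>> jog_arm(
  moves=[
    {"xyz":[0,0,-6],"spin":0},
    {"xyz":[0,0,-6],"spin":0},
    {"xyz":[0,0,-6],"spin":0},
    {"xyz":[0,0,-5],"spin":0},
    {"xyz":[0,0,0],"spin":0},
  ],
)

```text
clock: 8.68
position: [0.5685, 0.0438, 0.3774]
orientation: [-2.915, 1.171, -0.002]
force: [5.0, -0.6, -2.7]
gripper_width: 0.0238
gripper_force: 40.0
```

>>> jog_arm(
  moves=[
    {"xyz":[1,0,0],"spin":0},
    {"xyz":[0,0,0],"spin":0},
  ],
)

```text
clock: 8.85
position: [0.5694, 0.0439, 0.3784]
orientation: [-2.915, 1.171, -0.001]
force: [2.4, -0.8, -2.8]
gripper_width: 0.0236
gripper_force: 40.0
```

>>> jog_arm(
  moves=[
    {"xyz":[0,0,-3],"spin":0},
    {"xyz":[0,0,-3],"spin":0},
    {"xyz":[0,0,0],"spin":0},
  ],
)

```text
clock: 9.1
position: [0.5692, 0.0439, 0.3718]
orientation: [2.915, -1.171, 0.0]
force: [3.9, -0.1, -2.2]
gripper_width: 0.024
gripper_force: 40.0
```

```bash
python3 -c "
from h import *
s,_=state();print(s['wrist_torque'])"
```

```text
t 9.1 tcp [569.2  43.9 371.8] yawx -43.78 tilt [ 0. -0. -1.] F [ 3.9 -0.1 -2.2] w 24.0 gf 40.0
[-0.01219345 -0.97935377  0.04380793]
```

>>> jog_arm(
  moves=[
    {"xyz":[1,0,0],"spin":0},
    {"xyz":[0,0,-2],"spin":0},
    {"xyz":[0,0,0],"spin":0},
  ],
)

```text
clock: 9.35
position: [0.5698, 0.044, 0.3698]
orientation: [2.915, -1.171, -0.002]
force: [1.6, -0.3, -3.3]
gripper_width: 0.0238
gripper_force: 40.0
```

>>> jog_arm(
  moves=[
    {"xyz":[0,0,-2],"spin":0},
    {"xyz":[0,0,-2],"spin":0},
    {"xyz":[0,0,0],"spin":0},
  ],
)

```text
clock: 9.6
position: [0.5699, 0.044, 0.3656]
orientation: [2.915, -1.171, -0.002]
force: [2.0, 0.1, -2.7]
gripper_width: 0.0234
gripper_force: 40.0
```

>>> jog_arm(
  moves=[
    {"xyz":[0,0,-2],"spin":0},
    {"xyz":[0,0,0],"spin":0},
  ],
)

```text
clock: 9.77
position: [0.5699, 0.0439, 0.3637]
orientation: [2.915, -1.171, -0.001]
force: [-0.1, -0.2, -2.6]
gripper_width: 0.0237
gripper_force: 40.0
```

>>> jog_arm(
  moves=[
    {"xyz":[0,0,-2],"spin":0},
    {"xyz":[0,0,0],"spin":0},
  ],
)

```text
clock: 9.93
position: [0.5699, 0.0439, 0.3617]
orientation: [2.915, -1.171, -0.001]
force: [0.0, -0.6, -3.7]
gripper_width: 0.024
gripper_force: 40.0
```

>>> jog_arm(
  moves=[
    {"xyz":[0.5,0,-2],"spin":0},
    {"xyz":[0,0,0],"spin":0},
  ],
)

```text
clock: 10.1
position: [0.5704, 0.0439, 0.3597]
orientation: [2.915, -1.171, -0.002]
force: [-0.9, 0.4, -2.8]
gripper_width: 0.0238
gripper_force: 40.0
```

The tang has dropped into the slot at the yaw I measured. I'm continuing down gently.

>>> jog_arm(
  moves=[
    {"xyz":[0,0,-2],"spin":0},
    {"xyz":[0,0,-2],"spin":0},
    {"xyz":[0,0,0],"spin":0},
  ],
)

```text
clock: 10.35
position: [0.5705, 0.0439, 0.3558]
orientation: [2.915, -1.171, -0.001]
force: [-0.5, 0.8, -2.5]
gripper_width: 0.0241
gripper_force: 40.0
```

>>> jog_arm(
  moves=[
    {"xyz":[0,0,-2],"spin":0},
    {"xyz":[0,0,-1.5],"spin":0},
    {"xyz":[0,0,0],"spin":0},
  ],
)

```text
clock: 10.6
position: [0.5704, 0.0439, 0.3521]
orientation: [2.915, -1.171, -0.001]
force: [0.3, 0.6, -4.1]
gripper_width: 0.0237
gripper_force: 40.0
```

>>> jog_arm(
  moves=[
    {"xyz":[0,0,-1.5],"spin":0},
    {"xyz":[0,0,-1],"spin":0},
    {"xyz":[0,0,0],"spin":0},
  ],
)

```text
clock: 10.85
position: [0.5705, 0.0439, 0.3497]
orientation: [2.915, -1.171, -0.001]
force: [-0.9, 0.8, -4.6]
gripper_width: 0.0238
gripper_force: 40.0
```

```bash
python3 -c "
from h import *
s,_=state();print(s['wrist_torque'])"
```

```text
t 10.85 tcp [570.5  43.9 349.7] yawx -43.78 tilt [-0.001  0.    -1.   ] F [-0.9  0.8 -4.6] w 23.8 gf 40.0
[ 0.15773673  0.10437426 -0.01210147]
```

>>> jog_arm(
  moves=[
    {"xyz":[0,0,-1.5],"spin":0},
    {"xyz":[0,0,-1],"spin":0},
    {"xyz":[0,0,0],"spin":0},
  ],
)

```text
clock: 11.1
position: [0.5704, 0.0439, 0.347]
orientation: [2.915, -1.171, -0.001]
force: [-1.2, 0.5, -6.8]
gripper_width: 0.0238
gripper_force: 40.0
```

>>> jog_arm(
  moves=[
    {"xyz":[0,0,-1],"spin":0},
    {"xyz":[0,0,-1],"spin":0},
    {"xyz":[0,0,0],"spin":0},
  ],
)

```text
clock: 11.35
position: [0.5703, 0.0439, 0.3449]
orientation: [2.915, -1.171, -0.002]
force: [-0.6, -0.0, -9.5]
gripper_width: 0.0237
gripper_force: 40.0
```

>>> jog_arm(
  moves=[
    {"xyz":[0,0,-1],"spin":0},
    {"xyz":[0,0,0],"spin":0},
  ],
)

```text
clock: 11.52
position: [0.5704, 0.0439, 0.3442]
orientation: [2.915, -1.171, -0.001]
force: [-1.5, -0.0, -8.8]
gripper_width: 0.0234
gripper_force: 40.0
```

```bash
python3 -c "
from h import *
s,_=state();print(s['wrist_torque'])"
```

```text
t 11.52 tcp [570.4  43.9 344.2] yawx -43.78 tilt [-0.001 -0.    -1.   ] F [-1.5 -0.  -8.8] w 23.4 gf 40.0
[0.07621542 0.30448942 0.03400973]
```

>>> jog_arm(
  moves=[
    {"xyz":[0,0,-1],"spin":0},
    {"xyz":[0,0,0],"spin":0},
    {"xyz":[0,0,0],"spin":0},
  ],
)

```text
clock: 11.77
position: [0.5705, 0.0438, 0.3438]
orientation: [2.915, -1.171, -0.001]
force: [-3.1, -1.6, -4.4]
gripper_width: 0.0239
gripper_force: 40.0
```

>>> jog_arm(
  moves=[
    {"xyz":[0,0,-1],"spin":0},
    {"xyz":[0,0,0],"spin":0},
    {"xyz":[0,0,0],"spin":0},
  ],
)

```text
clock: 12.02
position: [0.5705, 0.0438, 0.3432]
orientation: [2.915, -1.171, -0.0]
force: [-4.3, -1.0, 1.5]
gripper_width: 0.0237
gripper_force: 40.0
```

>>> jog_arm(
  moves=[
    {"xyz":[0,0,-1],"spin":0},
    {"xyz":[0,0,0],"spin":0},
    {"xyz":[0,0,0],"spin":0},
  ],
)

```text
clock: 12.27
position: [0.5705, 0.0438, 0.3431]
orientation: [2.915, -1.171, 0.0]
force: [-8.5, -1.9, 11.2]
gripper_width: 0.0239
gripper_force: 40.0
```

>>> jog_arm(
  moves=[
    {"xyz":[0.5,0,-1],"spin":0},
    {"xyz":[0,0,0],"spin":0},
    {"xyz":[0,0,0],"spin":0},
  ],
)

```text
clock: 12.52
position: [0.5707, 0.0438, 0.3431]
orientation: [2.915, -1.171, -0.001]
force: [-14.4, -1.4, 22.2]
gripper_width: 0.0238
gripper_force: 40.0
```

The head is hard down at 343.1 mm (343.2 mm expected). I'll relax the push and let go.

>>> jog_arm(
  moves=[
    {"xyz":[-1,0,1.5],"spin":0},
    {"xyz":[0,0,0],"spin":0},
    {"xyz":[0,0,0],"spin":0},
  ],
)

```text
clock: 12.77
position: [0.5703, 0.0438, 0.3432]
orientation: [-2.915, 1.171, -0.001]
force: [-6.4, -2.2, 8.6]
gripper_width: 0.0236
gripper_force: 40.0
```

>>> jog_arm(
  moves=[
    {"xyz":[0,0,0],"spin":0},
    {"xyz":[0,0,0],"spin":0},
    {"xyz":[0,0,0],"spin":0},
    {"xyz":[0,0,0],"spin":0},
    {"xyz":[0,0,0],"spin":0},
  ],
  claw=0.3,
)

```text
clock: 13.18
position: [0.5704, 0.044, 0.3422]
orientation: [-2.915, 1.171, -0.001]
force: [0.5, -0.0, 0.3]
gripper_width: 0.0551
gripper_force: 0.0
```

```bash
python3 - <<'E'
from h import *
state()
im=viewer.read_camera("wrist"); cal_=cal("wrist")
m=cv2.inRange(cv2.cvtColor(im,40),(100,120,60),(130,255,255)); print([ (cv2.boundingRect(k),atz(cal_,(cv2.boundingRect(k)[0]+cv2.boundingRect(k)[2]/2,cv2.boundingRect(k)[1]+cv2.boundingRect(k)[3]/2),.195)) for k in cv2.findContours(m,0,2)[0] if cv2.contourArea(k)>300])
E
```

```text
t 13.18 tcp [570.4  44.  342.2] yawx -43.78 tilt [ 0.001  0.    -1.   ] F [ 0.5 -0.   0.3] w 55.1 gf 0.0
[((233, 255, 43, 42), array([0.57059454, 0.04269401, 0.195     ])), ((134, 72, 92, 82), array([0.64828176, 0.01160379, 0.195     ])), ((0, 0, 63, 51), array([0.70837889, 0.02866161, 0.195     ]))]
```

The head is released on the seat, with its axis at ~(570.4,43.5) mm. I'm lifting off and backing away to measure the stand's yaw and the wedge.

>>> jog_arm(
  moves=[
    {"xyz":[0,0,10],"spin":0},
    {"xyz":[0,0,25],"spin":0},
    {"xyz":[0,0,30],"spin":0},
    {"xyz":[0,0,30],"spin":0},
    {"xyz":[0,0,20],"spin":0},
  ],
  claw=0,
)

```text
clock: 13.65
position: [0.5704, 0.0439, 0.4608]
orientation: [-2.914, 1.171, -0.004]
force: [1.2, -0.1, 0.5]
gripper_width: 0.0914
gripper_force: 0.0
```

>>> jog_arm(
  moves=[
    {"xyz":[-14,-14,0],"spin":7},
    {"xyz":[-14,-14,0],"spin":7},
    {"xyz":[-14,-14,0],"spin":7},
    {"xyz":[-14,-14,0],"spin":7},
    {"xyz":[-14,-14,0],"spin":7},
  ],
)

```text
clock: 14.07
position: [0.4994, -0.0266, 0.458]
orientation: [3.133, -0.231, 0.001]
force: [0.1, -0.5, 0.1]
gripper_width: 0.0919
gripper_force: 0.0
```

>>> jog_arm(
  moves=[
    {"xyz":[-14,-14,0],"spin":7},
    {"xyz":[-14,-14,0],"spin":7},
    {"xyz":[-14,-14,0],"spin":7},
    {"xyz":[-14,-14,0],"spin":7},
    {"xyz":[-14,-14,0],"spin":7},
  ],
)

```text
clock: 14.48
position: [0.4294, -0.0966, 0.458]
orientation: [3.057, 0.722, 0.001]
force: [0.2, -0.8, -0.5]
gripper_width: 0.0918
gripper_force: 0.0
```

>>> jog_arm(
  moves=[
    {"xyz":[0,0,0],"spin":0},
    {"xyz":[0,0,0],"spin":0},
  ],
)

```text
clock: 14.65
position: [0.4299, -0.0964, 0.458]
orientation: [3.061, 0.705, 0.002]
force: [-0.1, 0.4, -0.3]
gripper_width: 0.0918
gripper_force: 0.0
```

```bash
cat > lines.py <<'E'
from h import *
def segs(im,c,ctr,yaw0,z,tol=12,minlen=.03,rad=.15):
    g=cv2.GaussianBlur(cv2.cvtColor(im,6),(3,3),0); L=cv2.createLineSegmentDetector().detect(g)[0].reshape(-1,4)
    for l in L:
        a,b=atz(c,l[:2],z),atz(c,l[2:],z); d=b-a; n=np.linalg.norm(d[:2])
        if n<minlen or np.linalg.norm(((a+b)/2)[:2]-ctr)>rad: continue
        y=(np.degrees(np.arctan2(d[1],d[0]))-yaw0+45)%90-45
        if abs(y)>tol: continue
        r=np.radians(-(yaw0+y)); M=np.array([[np.cos(r),-np.sin(r)],[np.sin(r),np.cos(r)]])
        print("px",l.round().astype(int).tolist(),"len",round(n*1e3),"yaw",round(yaw0+y,2),"loc",(M@(a[:2]-ctr)*1e3).round(1),(M@(b[:2]-ctr)*1e3).round(1))
E
python3 - <<'E'
from lines import *
s,R=state(); print(np.degrees(s["qpos"]).round(0))
im=viewer.read_camera("wrist"); c=cal("wrist"); cv2.imwrite("pics/w6.png",im); np.savez("pics/w6.npz",K=c[0],k=c[1],R=c[2],t=c[3])
ctr=np.array([.5704,.0435]); print("z=.06"); segs(im,c,ctr,-10,.06)
d=np.load("pics/w2.npz"); c2=d["K"],float(d["k"]),d["R"],d["t"]; print("w2 .06"); segs(cv2.imread("pics/w2.png"),c2,ctr,-10,.06)
print(proj(c,[[.6,-.306,.03],[.466,-.289,0]]))
E
```

```text
t 14.65 tcp [429.9 -96.4 458. ] yawx 25.93 tilt [ 0.001 -0.    -1.   ] F [-0.1  0.4 -0.3] w 91.8 gf 0.0
[-13.   0. 111.   0.  69.  51.]
z=.06
px [147, 34, 170, 51] len 31 yaw -8.87 loc [-52.7  34. ] [-52.7   2.9]
px [276, -1, 219, 87] len 113 yaw -10.54 loc [ 62.5 -66.6] [-50.9 -66.6]
px [200, 50, 165, 21] len 48 yaw -10.78 loc [-30.5 -25.9] [-30.5  22.3]
px [212, 84, 226, 62] len 30 yaw -10.75 loc [-53.3 -58.1] [-22.9 -58.1]
px [94, 0, 80, 48] len 53 yaw -0.36 loc [-42.2 104.8] [-95.5 104.8]
px [247, 29, 266, -1] len 36 yaw -9.83 loc [ 18.7 -58.2] [ 55.1 -58.2]
px [170, 50, 209, 81] len 56 yaw -10.79 loc [-52.    2.2] [-52.  -53.5]
px [185, 143, 166, 125] len 31 yaw -18.48 loc [-122.  -87.] [-122.  -56.]
px [231, 76, 260, 42] len 50 yaw -17.33 loc [-23.9 -74.5] [ 26.1 -74.5]
px [215, 103, 231, 77] len 36 yaw -9.66 loc [-70.3 -72.1] [-34.5 -72.1]
px [271, 55, 316, 96] len 73 yaw -12.97 loc [ 18.4 -95.4] [  18.4 -168. ]
w2 .06
px [237, 19, 144, 21] len 91 yaw -10.37 loc [ 69.2 -44.6] [69.2 46. ]
px [107, 136, 127, 194] len 67 yaw -0.11 loc [-20.8 107.4] [-87.8 107.4]
px [155, 147, 153
[... 214 characters left out ...]
284, 109] len 34 yaw -0.4 loc [  1.7 -87.5] [-32.  -87.5]
px [209, 159, 218, 194] len 42 yaw -0.16 loc [-68.    4.6] [-109.8    4.6]
px [314, 119, 311, 157] len 41 yaw -12.37 loc [ -23.  -124.3] [ -63.9 -124.3]
px [272, 157, 211, 157] len 69 yaw -12.0 loc [-65.1 -80. ] [-65.1 -11.4]
px [219, 194, 277, 181] len 68 yaw 0.64 loc [-109.4    4.6] [-109.4  -63.5]
px [254, 1, 255, 61] len 52 yaw -10.08 loc [ 84.  -61.8] [ 31.6 -61.8]
px [124, 5, 234, 3] len 106 yaw -10.71 loc [82.7 63.7] [ 82.7 -42.3]
px [265, 102, 258, 61] len 41 yaw 0.16 loc [-21.2 -68.8] [ 19.7 -68.8]
px [77, 152, 106, 145] len 34 yaw 1.69 loc [-26.9 146.1] [-26.9 112.6]
[[447.37040489 123.47630799]
 [373.29745921 197.15636103]]
```

View pics/w6.png

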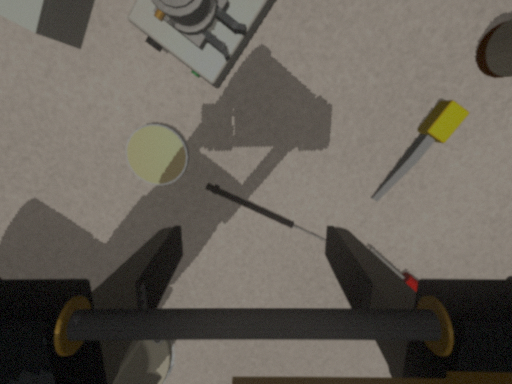

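The wrist view shows the wedge with its handle at ~(447,121) px and its tip at ~(374,198) px. The stand's edges agree on a yaw of about -10.4°. I'll fit the handle box.

```bash
cat > wfit.py <<'E'
from h import *
from scipy.optimize import minimize
def wfit(im,c,x0):
    m=cv2.inRange(cv2.cvtColor(im,40),(22,100,40),(38,255,255)); k=max(cv2.findContours(m,0,2)[0],key=cv2.contourArea)
    S=4; M=np.zeros((384*S,512*S),np.uint8); cv2.drawContours(M,[((k+.0)*S).astype(np.int32)],-1,1,-1)
    B=np.array([[x,y,z] for x in(-25,25) for y in(-16,16) for z in(0,30)])/1e3
    def f(p):
        a=p[2]; R=np.array([[np.cos(a),-np.sin(a),0],[np.sin(a),np.cos(a),0],[0,0,1]])
        q=cv2.convexHull(((proj(c,B@R.T+[p[0]/10,p[1]/10,0])) *S).astype(np.float32)).astype(np.int32)
        N=np.zeros_like(M); cv2.fillConvexPoly(N,q,1); return 1-(M&N).sum()/max(1,(M|N).sum())
    r=min((minimize(f,[x0[0]*10,x0[1]*10,x0[2]+d],method="Nelder-Mead",options=dict(initial_simplex=[[x0[0]*10+i*.05,x0[1]*10+j*.05,x0[2]+d+l*.1] for i,j,l in((-1,-1,-1),(1,-1,0),(0,1,-1),(0,0,1))])) for d in(-.1,0,.1)),key=lambda r:r.fun)
    return r.x[0]/10,r.x[1]/10,np.degrees(r.x[2]),r.fun
E
python3 - <<'E'
from wfit import *
d=np.load("pics/w6.npz"); c=d["K"],float(d["k"]),d["R"],d["t"]
w=wfit(cv2.imread("pics/w6.png"),c,(.6,-.306,np.radians(173))); print(w)
t=atz(c,(374,198),0.); print("tip",t, np.degrees(np.arctan2(t[1]-w[1],t[0]-w[0])),np.hypot(t[1]-w[1],t[0]-w[0]))
E
```

```text
(np.float64(0.6014812294707539), np.float64(-0.30543311003173496), np.float64(173.0803466801422), np.float64(0.18280442489215398))
tip [ 0.46530351 -0.29073581  0.        ] 173.84006191780384 0.13696854305947959
```

>>> jog_arm(
  moves=[
    {"xyz":[8.4,-10,0],"spin":7},
    {"xyz":[8.4,-10,0],"spin":7},
    {"xyz":[8.4,-10,0],"spin":7},
    {"xyz":[8.4,-10,0],"spin":7},
    {"xyz":[8.4,-10,0],"spin":7},
  ],
)

```text
clock: 15.12
position: [0.4735, -0.1458, 0.4574]
orientation: [2.701, 1.604, 0.001]
force: [-0.6, -0.4, 0.1]
gripper_width: 0.092
gripper_force: 0.0
```

>>> jog_arm(
  moves=[
    {"xyz":[8.4,-10,0],"spin":7},
    {"xyz":[8.4,-10,0],"spin":7},
    {"xyz":[8.4,-10,0],"spin":7},
    {"xyz":[8.4,-10,0],"spin":7},
    {"xyz":[8.4,-10,0],"spin":7},
  ],
)

```text
clock: 15.53
position: [0.5156, -0.1958, 0.4572]
orientation: [2.094, 2.342, 0.001]
force: [-0.3, 0.0, 0.8]
gripper_width: 0.092
gripper_force: 0.0
```

>>> jog_arm(
  moves=[
    {"xyz":[8.4,-10,0],"spin":7},
    {"xyz":[8.4,-10,0],"spin":7},
    {"xyz":[8.4,-10,0],"spin":7},
    {"xyz":[8.4,-10,0],"spin":7},
    {"xyz":[8.4,-10,0],"spin":7},
  ],
)

```text
clock: 15.95
position: [0.5577, -0.2457, 0.4571]
orientation: [1.293, 2.863, 0.001]
force: [0.0, 0.0, -0.2]
gripper_width: 0.0919
gripper_force: 0.0
```

>>> jog_arm(
  moves=[
    {"xyz":[8.4,-10,0],"spin":7},
    {"xyz":[8.4,-10,0],"spin":7},
    {"xyz":[8.4,-10,0],"spin":7},
    {"xyz":[8.4,-10,0],"spin":7},
    {"xyz":[8.4,-10,0],"spin":7},
  ],
)

```text
clock: 16.37
position: [0.5998, -0.2957, 0.4569]
orientation: [0.372, 3.119, 0.001]
force: [1.3, -0.7, -0.9]
gripper_width: 0.0919
gripper_force: 0.0
```

>>> jog_arm(
  moves=[
    {"xyz":[8.4,-10,0],"spin":7},
    {"xyz":[0,0,0],"spin":0},
    {"xyz":[0,0,0],"spin":0},
  ],
)

```text
clock: 16.62
position: [0.6075, -0.3056, 0.4566]
orientation: [-0.194, -3.135, -0.001]
force: [-0.8, 0.6, 0.0]
gripper_width: 0.0923
gripper_force: 0.0
```

```bash
python3 - <<'E'
from wfit import *
state()
d=np.load("pics/w6.npz"); c=d["K"],float(d["k"]),d["R"],d["t"]
print("bottle", [atz(c,q,0.).round(3) for q in((477,52),(497,76))])
im=viewer.read_camera("wrist"); c=cal("wrist"); cv2.imwrite("pics/w7.png",im)
print(wfit(im,c,(.602,-.305,np.radians(173))), proj(c,[[.602,-.305,.03]]))
for n in("wrist","top"):
    if n=="top": viewer.read_camera(n); c=cal(n)
    for d in viewer.spot_in(n,"bottle")[:1]: b=d["box"]; print(n,"bottle",b,d["conf"],atz(c,((b[0]+b[2])/2,(b[1]+b[3])/2),.075),atz(c,(b[0],b[3]),.0))
E
```

```text
t 16.62 tcp [ 607.5 -305.6  456.6] yawx 172.91 tilt [-0.     0.001 -1.   ] F [-0.8  0.6  0. ] w 92.3 gf 0.0
bottle [array([ 0.7  , -0.302,  0.   ]), array([ 0.688, -0.346,  0.   ])]
(np.float64(0.6028938003729509), np.float64(-0.30651963286759465), np.float64(170.6173195668515), np.float64(0.15370506236243575)) [[253.54776546 164.78482957]]
wrist bottle [226.3, 212.3, 275.3, 292.5] 0.84 [ 0.71440703 -0.32273554  0.075     ] [ 0.82414135 -0.38021279  0.        ]
top bottle [345.4, 131.8, 360.2, 153.7] 0.57 [ 0.7166914  -0.34316346  0.075     ] [ 0.70087386 -0.33631962  0.        ]
```

>>> jog_arm(
  moves=[
    {"xyz":[0,0,-38],"spin":0},
    {"xyz":[0,0,-38],"spin":0},
    {"xyz":[0,0,-38],"spin":0},
    {"xyz":[0,0,-38],"spin":0},
    {"xyz":[0,0,-38],"spin":0},
  ],
)

```text
clock: 17.23
position: [0.6062, -0.3055, 0.2662]
orientation: [0.189, 3.135, -0.0]
force: [0.6, 0.1, 0.2]
gripper_width: 0.0917
gripper_force: 0.0
```

>>> jog_arm(
  moves=[
    {"xyz":[0,0,-30],"spin":0},
    {"xyz":[0,0,-20],"spin":0},
    {"xyz":[0,0,-14],"spin":0},
    {"xyz":[0,0,-8],"spin":0},
    {"xyz":[0,0,0],"spin":0},
  ],
)

```text
clock: 17.65
position: [0.6062, -0.3057, 0.1941]
orientation: [-0.187, -3.134, -0.001]
force: [-0.8, 0.4, 0.8]
gripper_width: 0.0922
gripper_force: 0.0
```

>>> jog_arm(
  moves=[
    {"xyz":[0,0,0],"spin":0},
    {"xyz":[0,0,0],"spin":0},
    {"xyz":[0,0,0],"spin":0},
    {"xyz":[0,0,0],"spin":0},
    {"xyz":[0,0,0],"spin":0},
  ],
  claw=1,
  newtons=40,
)

```text
clock: 18.07
position: [0.6068, -0.3062, 0.1962]
orientation: [0.186, 3.135, -0.001]
force: [-0.7, 0.0, -0.2]
gripper_width: 0.0607
gripper_force: 0.0
```

>>> jog_arm(
  moves=[
    {"xyz":[0,0,0],"spin":0},
    {"xyz":[0,0,0],"spin":0},
    {"xyz":[0,0,0],"spin":0},
    {"xyz":[0,0,0],"spin":0},
    {"xyz":[0,0,0],"spin":0},
  ],
)

```text
clock: 18.48
position: [0.6065, -0.3061, 0.1952]
orientation: [-0.186, -3.136, 0.0]
force: [-0.2, -0.3, 1.8]
gripper_width: 0.0318
gripper_force: 40.0
```

```bash
python3 - <<'E'
from wfit import *
s,R=state()
im=viewer.read_camera("wrist"); c=cal("wrist"); cv2.imwrite("pics/w8.png",np.clip(im*1.5,0,255).astype(np.uint8)); np.savez("pics/w8.npz",K=c[0],k=c[1],R=c[2],t=c[3])
E
```

```text
t 18.48 tcp [ 606.5 -306.1  195.2] yawx 173.22 tilt [-0. -0. -1.] F [-0.2 -0.3  1.8] w 31.8 gf 40.0
```

View pics/w8.png

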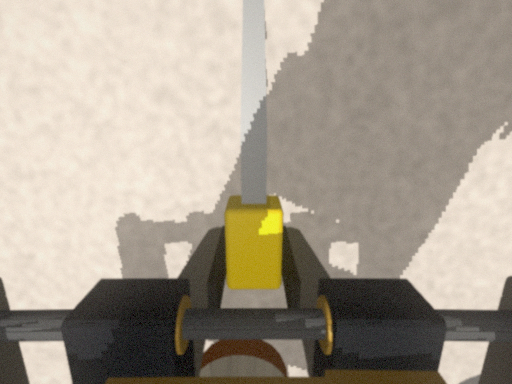

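The grip is good: the handle is centred between the pads and the blade is straight along the tool x axis. Now I'll find where on the handle I'm holding it and work out the approach.

```bash
python3 - <<'E'
from h import *
s,R=state(); c=cal("wrist")
im=viewer.read_camera("wrist")
f=lambda uv,z:(R.T@(atz(c,uv,z)-s["position"])*1e3).round(1)
print("front top",f((255,206),.03),"front bottom",f((255,197),.0),"rear top",f((255,288),.03),"blade mid",f((253.5,50),.016),f((254.5,150),.02))
m=cv2.inRange(cv2.cvtColor(im,40),(22,100,40),(38,255,255)); print(cv2.boundingRect(m))
ax=np.array([570.4,43.5]); d=np.array([np.cos(np.radians(79.6)),np.sin(np.radians(79.6))])
for tip in(-75,-60,0,25,53): print(tip, ax+d*(tip-140), "handle centre")
E
```

```text
t 18.53 tcp [ 606.5 -306.1  195.1] yawx 173.22 tilt [-0.  0. -1.] F [-0.6 -0.7  0.1] w 31.5 gf 40.0
front top [ 31.4   0.5 165.2] front bottom [ 27.2   0.6 195.2] rear top [-18.2   0.6 165.1] blade mid [108.   -0.3 179.2] [ 59.4   0.2 175.2]
(15, 196, 427, 188)
-75 [ 531.58838377 -167.96786622] handle centre
-60 [ 534.29617095 -153.21429416] handle centre
0 [545.12731966 -94.20000591] handle centre
25 [549.6402983  -69.61071914] handle centre
53 [554.69483436 -42.07071796] handle centre
```

>>> jog_arm(
  moves=[
    {"xyz":[0,0,15],"spin":0},
    {"xyz":[0,0,35],"spin":0},
    {"xyz":[0,0,40],"spin":0},
    {"xyz":[0,0,40],"spin":0},
    {"xyz":[0,0,40],"spin":0},
  ],
)

```text
clock: 19.0
position: [0.6061, -0.3058, 0.3677]
orientation: [-0.186, -3.136, -0.0]
force: [0.7, -1.1, -2.6]
gripper_width: 0.0315
gripper_force: 40.0
```

>>> jog_arm(
  moves=[
    {"xyz":[-5.6,8.7,0],"spin":-6.7},
    {"xyz":[-5.6,8.7,0],"spin":-6.7},
    {"xyz":[-5.6,8.7,0],"spin":-6.7},
    {"xyz":[-5.6,8.7,0],"spin":-6.7},
    {"xyz":[-5.6,8.7,0],"spin":-6.7},
  ],
)

```text
clock: 19.42
position: [0.578, -0.2621, 0.3661]
orientation: [1.09, 2.946, -0.0]
force: [0.2, 0.9, -1.6]
gripper_width: 0.0316
gripper_force: 40.0
```

>>> jog_arm(
  moves=[
    {"xyz":[-5.6,8.7,0],"spin":-6.7},
    {"xyz":[-5.6,8.7,0],"spin":-6.7},
    {"xyz":[-5.6,8.7,0],"spin":-6.7},
    {"xyz":[-5.6,8.7,0],"spin":-6.7},
    {"xyz":[-5.6,8.7,0],"spin":-6.7},
  ],
)

```text
clock: 19.83
position: [0.55, -0.2186, 0.366]
orientation: [1.893, 2.507, -0.0]
force: [-0.7, -0.3, -2.5]
gripper_width: 0.032
gripper_force: 40.0
```

>>> jog_arm(
  moves=[
    {"xyz":[-5.6,8.7,0],"spin":-6.7},
    {"xyz":[-5.6,8.7,0],"spin":-6.7},
    {"xyz":[-5.6,8.7,0],"spin":-6.7},
    {"xyz":[-5.6,9,0],"spin":-6.5},
    {"xyz":[0,0,0],"spin":0},
  ],
)

```text
clock: 20.25
position: [0.527, -0.1828, 0.3658]
orientation: [-2.417, -2.005, 0.0]
force: [-0.0, 1.0, -2.8]
gripper_width: 0.0319
gripper_force: 40.0
```

>>> jog_arm(
  moves=[
    {"xyz":[0,0,-25],"spin":0},
    {"xyz":[0,0,-25],"spin":0},
    {"xyz":[0,0,-20],"spin":0},
    {"xyz":[0,0,-10],"spin":0},
    {"xyz":[0,0,0],"spin":0},
  ],
)

```text
clock: 20.67
position: [0.5275, -0.184, 0.2834]
orientation: [-2.408, -2.013, 0.003]
force: [-0.4, 0.4, -1.9]
gripper_width: 0.0318
gripper_force: 40.0
```

```bash
python3 - <<'E'
from h import *
s,R=state(); c=cal("wrist"); im=viewer.read_camera("wrist")
q=proj(c,[[.5704,.0435,.195]]); print(q)
ax=np.array([570.4,43.5]); a=np.radians(79.6); d=np.array([np.cos(a),np.sin(a)]); n=np.array([-d[1],d[0]])
e=s["position"][:2]*1e3-ax; print("along",e@d,"tip",e@d+146,"lat",e@n)
cv2.imwrite("pics/w9.png",np.clip(im*1.4,0,255).astype(np.uint8)); np.savez("pics/w9.npz",K=c[0],k=c[1],R=c[2],t=c[3])
E
```

```text
t 20.67 tcp [ 527.5 -184.   283.4] yawx 79.77 tilt [-0.003  0.001 -1.   ] F [-0.4  0.4 -1.9] w 31.8 gf 40.0
[[  318.5788312  -4775.33292275]]
along -231.52222017227822 tip -85.52222017227822 lat 1.1041807292557366
```

View pics/w9.png

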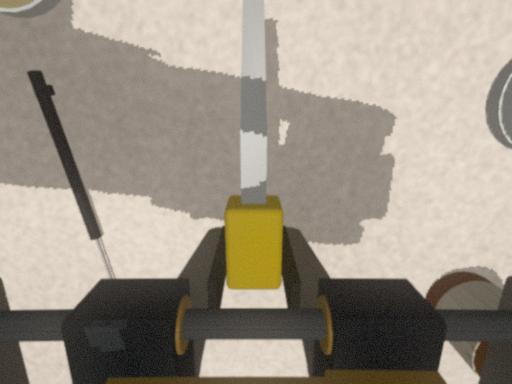

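I've now used up my picture views, so from here I work by numbers and force.

>>> jog_arm(
  moves=[
    {"xyz":[1.1,-0.2,-10],"spin":0},
    {"xyz":[0,0,-10],"spin":0},
    {"xyz":[0,0,-6],"spin":0},
    {"xyz":[0,0,0],"spin":0},
    {"xyz":[0,0,0],"spin":0},
  ],
)

```text
clock: 21.13
position: [0.5291, -0.1841, 0.2589]
orientation: [-2.412, -2.011, 0.001]
force: [-0.0, -0.6, -2.4]
gripper_width: 0.0317
gripper_force: 40.0
```

```bash
cat >> h.py <<'E'
def wst():
    s,R=state(); ax=np.array([570.4,43.5]); a=np.radians(79.6); d=np.array([np.cos(a),np.sin(a)]); n=np.array([-d[1],d[0]])
    e=s["position"][:2]*1e3-ax; print("tip",(e@d+146).round(1),"lat",(e@n).round(2),"bottom",(s["position"][2]*1e3-195.2).round(1),"F along",(s["force"][:2]@d).round(1),"lat",(s["force"][:2]@n).round(1),"tq",s["wrist_torque"].round(2))
E
python3 -c "
from h import *
wst()"
```

```text
t 21.13 tcp [ 529.1 -184.1  258.9] yawx 79.63 tilt [-0.001  0.    -1.   ] F [-0.  -0.6 -2.4] w 31.7 gf 40.0
tip -85.4 lat -0.49 bottom 63.7 F along -0.6 lat -0.1 tq [-0.16 -0.06  0.01]
```

>>> jog_arm(
  moves=[
    {"xyz":[0,0,-2.5],"spin":0},
    {"xyz":[1.8,9.8,0],"spin":0},
    {"xyz":[1.8,9.8,0],"spin":0},
    {"xyz":[0.9,4.9,0],"spin":0},
    {"xyz":[0,0,0],"spin":0},
  ],
)

```text
clock: 21.55
position: [0.534, -0.1582, 0.2569]
orientation: [-2.412, -2.013, -0.0]
force: [-0.1, -1.1, -2.1]
gripper_width: 0.0319
gripper_force: 40.0
```

>>> jog_arm(
  moves=[
    {"xyz":[0.9,4.9,0],"spin":0},
    {"xyz":[0.9,4.9,0],"spin":0},
    {"xyz":[0.9,4.9,0],"spin":0},
    {"xyz":[0,0,0],"spin":0},
  ],
)

```text
clock: 21.88
position: [0.5366, -0.1442, 0.2567]
orientation: [-2.413, -2.012, -0.0]
force: [1.0, -0.4, -2.6]
gripper_width: 0.0314
gripper_force: 40.0
```

```bash
python3 -c "
from h import *
wst()"
```

```text
t 21.88 tcp [ 536.6 -144.2  256.7] yawx 79.64 tilt [-0.  0. -1.] F [ 1.  -0.4 -2.6] w 31.4 gf 40.0
tip -44.7 lat -0.61 bottom 61.5 F along -0.2 lat -1.0 tq [-0.15  0.01 -0.01]
```

>>> jog_arm(
  moves=[
    {"xyz":[1.4,7.9,0],"spin":0},
    {"xyz":[1.4,7.9,0],"spin":0},
    {"xyz":[1.4,7.9,0],"spin":0},
    {"xyz":[0,0,0],"spin":0},
  ],
)

```text
clock: 22.22
position: [0.5408, -0.1199, 0.2567]
orientation: [-2.412, -2.012, -0.0]
force: [-0.3, -0.3, -3.2]
gripper_width: 0.0316
gripper_force: 40.0
```

>>> jog_arm(
  moves=[
    {"xyz":[1.4,7.9,0],"spin":0},
    {"xyz":[1.4,7.9,0],"spin":0},
    {"xyz":[1.4,7.9,0],"spin":0},
    {"xyz":[0,0,0],"spin":0},
  ],
)

```text
clock: 22.55
position: [0.545, -0.0962, 0.2567]
orientation: [-2.412, -2.012, -0.0]
force: [0.3, 0.8, -2.6]
gripper_width: 0.0319
gripper_force: 40.0
```

```bash
python3 -c "
from h import *
wst()"
```

```text
t 22.55 tcp [545.  -96.2 256.7] yawx 79.66 tilt [-0.  0. -1.] F [ 0.3  0.8 -2.6] w 31.9 gf 40.0
tip 4.0 lat -0.28 bottom 61.5 F along 0.8 lat -0.1 tq [-0.16 -0.02  0.02]
```

>>> jog_arm(
  moves=[
    {"xyz":[0.7,3.9,-0.7],"spin":0},
    {"xyz":[0.7,3.9,-0.5],"spin":0},
    {"xyz":[0.7,3.9,0],"spin":0},
    {"xyz":[0,0,0],"spin":0},
  ],
)

```text
clock: 22.88
position: [0.5469, -0.0853, 0.2554]
orientation: [-2.413, -2.011, 0.0]
force: [-0.4, -0.7, -2.1]
gripper_width: 0.032
gripper_force: 40.0
```

>>> jog_arm(
  moves=[
    {"xyz":[0.7,3.9,0],"spin":0},
    {"xyz":[0,0,-0.7],"spin":0},
    {"xyz":[0,0,0],"spin":0},
  ],
)

```text
clock: 23.13
position: [0.5477, -0.0817, 0.2549]
orientation: [-2.413, -2.011, -0.0]
force: [-1.7, 1.7, 0.9]
gripper_width: 0.0312
gripper_force: 40.0
```

```bash
python3 -c "
from h import *
wst()"
```

```text
t 23.13 tcp [547.7 -81.7 254.9] yawx 79.62 tilt [-0.  0. -1.] F [-1.7  1.7  0.9] w 31.2 gf 40.0
tip 18.7 lat -0.23 bottom 59.7 F along 1.4 lat 2.0 tq [0.49 0.15 0.18]
```

The wedge is on the slot floor. I'm driving it slowly now.

>>> jog_arm(
  moves=[
    {"xyz":[0.5,2.95,0],"spin":0},
    {"xyz":[0.5,2.95,0],"spin":0},
    {"xyz":[0,0,0],"spin":0},
  ],
)

```text
clock: 23.38
position: [0.5486, -0.0759, 0.255]
orientation: [2.413, 2.012, -0.0]
force: [-3.5, -0.1, 2.0]
gripper_width: 0.0318
gripper_force: 40.0
```

>>> jog_arm(
  moves=[
    {"xyz":[0.5,2.95,0],"spin":0},
    {"xyz":[0.5,2.95,0],"spin":0},
    {"xyz":[0,0,0],"spin":0},
  ],
)

```text
clock: 23.63
position: [0.5496, -0.07, 0.255]
orientation: [2.413, 2.012, -0.001]
force: [-3.5, -1.3, 4.5]
gripper_width: 0.0316
gripper_force: 40.0
```

```bash
python3 -c "
from h import *
wst()"
```

```text
t 23.63 tcp [549.6 -70.  255. ] yawx 79.64 tilt [-0. -0. -1.] F [-3.5 -1.3  4.5] w 31.6 gf 40.0
tip 30.6 lat -0.03 bottom 59.8 F along -1.9 lat 3.2 tq [-0.26  0.54  0.25]
```

>>> jog_arm(
  moves=[
    {"xyz":[0.2,2.95,0.3],"spin":0},
    {"xyz":[0.2,2.95,0],"spin":0},
    {"xyz":[0,0,0],"spin":0},
  ],
)

```text
clock: 23.88
position: [0.5501, -0.0644, 0.2551]
orientation: [2.412, 2.011, -0.001]
force: [-2.0, -3.8, 1.7]
gripper_width: 0.0318
gripper_force: 40.0
```

>>> jog_arm(
  moves=[
    {"xyz":[0.5,2.95,0],"spin":0},
    {"xyz":[0.4,1.95,0],"spin":0},
    {"xyz":[0,0,0],"spin":0},
  ],
)

```text
clock: 24.13
position: [0.5511, -0.0598, 0.2551]
orientation: [2.412, 2.011, -0.001]
force: [-3.0, -5.8, 1.2]
gripper_width: 0.0319
gripper_force: 40.0
```

```bash
python3 -c "
from h import *
wst()"
```

```text
t 24.13 tcp [551.1 -59.8 255.1] yawx 79.64 tilt [ 0.    -0.001 -1.   ] F [-3.  -5.8  1.2] w 31.9 gf 40.0
tip 40.9 lat 0.38 bottom 59.9 F along -6.2 lat 1.9 tq [-0.87  0.39  0.07]
```

>>> jog_arm(
  moves=[
    {"xyz":[0.4,1.95,0],"spin":0},
    {"xyz":[0.4,1.95,0],"spin":0},
    {"xyz":[0,0,0],"spin":0},
  ],
)

```text
clock: 24.38
position: [0.5518, -0.0558, 0.2551]
orientation: [2.412, 2.011, -0.001]
force: [-2.3, -5.2, 2.3]
gripper_width: 0.0319
gripper_force: 40.0
```

>>> jog_arm(
  moves=[
    {"xyz":[0.4,1.95,0],"spin":0},
    {"xyz":[0.4,1.95,0],"spin":0},
    {"xyz":[0,0,0],"spin":0},
  ],
)

```text
clock: 24.63
position: [0.5526, -0.0517, 0.2551]
orientation: [2.413, 2.011, -0.001]
force: [-2.6, -2.9, 2.4]
gripper_width: 0.0317
gripper_force: 40.0
```

```bash
python3 -c "
from h import *
wst()"
```

```text
t 24.63 tcp [552.6 -51.7 255.1] yawx 79.62 tilt [-0.    -0.001 -1.   ] F [-2.6 -2.9  2.4] w 31.7 gf 40.0
tip 49.1 lat 0.35 bottom 59.9 F along -3.3 lat 2.0 tq [-0.56  0.4   0.17]
```

>>> jog_arm(
  moves=[
    {"xyz":[0.35,1.95,0],"spin":0},
    {"xyz":[0,0,0],"spin":0},
  ],
)

```text
clock: 24.8
position: [0.5529, -0.0496, 0.2551]
orientation: [2.413, 2.011, -0.0]
force: [-2.3, -2.7, 2.3]
gripper_width: 0.0314
gripper_force: 40.0
```

>>> jog_arm(
  moves=[
    {"xyz":[0.35,1.95,0],"spin":0},
    {"xyz":[0,0,0],"spin":0},
  ],
)

```text
clock: 24.97
position: [0.5533, -0.0476, 0.2551]
orientation: [2.413, 2.011, -0.0]
force: [-1.9, -2.7, 2.7]
gripper_width: 0.0318
gripper_force: 40.0
```

>>> jog_arm(
  moves=[
    {"xyz":[0.2,1,0],"spin":0},
    {"xyz":[0,0,0],"spin":0},
  ],
)

```text
clock: 25.13
position: [0.5535, -0.0467, 0.2551]
orientation: [2.413, 2.011, -0.0]
force: [-2.3, -2.6, 2.4]
gripper_width: 0.0313
gripper_force: 40.0
```

```bash
python3 - <<'E'
from h import *
wst()
viewer.read_camera("side"); c=cal("side"); 
# expected pad top height check: blue blob of head in side camera vs raised amounts
im=viewer.read_camera("side"); m=cv2.inRange(cv2.cvtColor(im,40),(100,120,50),(130,255,255))
for k in cv2.findContours(m,0,2)[0]:
    if cv2.contourArea(k)>25: print(cv2.boundingRect(k))
for r in(0,.005,.006,.01): print(r,proj(c,[[.5704,.0435,.195+r],[.5704,.0435,.187+r]]).round(1).tolist())
E
```

```text
t 25.13 tcp [553.5 -46.7 255.1] yawx 79.62 tilt [ 0. -0. -1.] F [-2.3 -2.6  2.4] w 31.3 gf 40.0
tip 54.3 lat 0.4 bottom 59.9 F along -3.0 lat 1.8 tq [-0.61  0.37  0.07]
(216, 174, 18, 9)
(160, 162, 56, 37)
0 [[242.0, 166.9], [241.9, 169.2]]
0.005 [[242.0, 165.5], [241.9, 167.8]]
0.006 [[242.0, 165.2], [241.9, 167.5]]
0.01 [[242.0, 164.0], [242.0, 166.3]]
```

>>> jog_arm(
  moves=[
    {"xyz":[0.15,0.8,0],"spin":0},
    {"xyz":[0,0,0],"spin":0},
  ],
)

```text
clock: 25.4
position: [0.5536, -0.0459, 0.2551]
orientation: [2.413, 2.011, 0.0]
force: [-3.6, -3.4, 2.2]
gripper_width: 0.0316
gripper_force: 40.0
```

>>> jog_arm(
  moves=[
    {"xyz":[0.1,0.6,0],"spin":0},
    {"xyz":[0,0,0],"spin":0},
  ],
)

```text
clock: 25.57
position: [0.5537, -0.0453, 0.2551]
orientation: [2.413, 2.011, -0.0]
force: [-3.0, -3.9, 2.6]
gripper_width: 0.0316
gripper_force: 40.0
```

The tip is at about 55.5 mm. I'm easing off and releasing.

>>> jog_arm(
  moves=[
    {"xyz":[-0.2,0,0.3],"spin":0},
    {"xyz":[0,0,0],"spin":0},
  ],
)

```text
clock: 25.73
position: [0.5535, -0.0452, 0.2551]
orientation: [-2.413, -2.011, -0.0]
force: [-0.2, -2.5, -2.9]
gripper_width: 0.0319
gripper_force: 40.0
```

>>> jog_arm(
  moves=[
    {"xyz":[0,0,0],"spin":0},
    {"xyz":[0,0,0],"spin":0},
    {"xyz":[0,0,0],"spin":0},
    {"xyz":[0,0,0],"spin":0},
    {"xyz":[0,0,0],"spin":0},
  ],
  claw=0.3,
)

```text
clock: 26.15
position: [0.5537, -0.0452, 0.2555]
orientation: [2.413, 2.011, 0.001]
force: [0.9, -0.5, 0.4]
gripper_width: 0.0628
gripper_force: 0.0
```

```bash
python3 - <<'E'
from h import *
wst(); s,R=state(); c=cal("wrist"); im=viewer.read_camera("wrist"); cv2.imwrite("pics/w10.png",im)
m=cv2.inRange(cv2.cvtColor(im,40),(22,100,40),(38,255,255))[:,150:360]; k=max(cv2.findContours(m,0,2)[0],key=cv2.contourArea); b=cv2.boundingRect(k); print(b)
print("handle front/rear top tool x",[(R.T@(atz(c,(255,v),.09)-s["position"])*1e3).round(1) for v in(b[1],b[1]+9,b[1]+b[3])])
E
```

```text
t 26.15 tcp [553.7 -45.2 255.5] yawx 79.62 tilt [ 0.  0. -1.] F [ 0.9 -0.5  0.4] w 62.8 gf 0.0
tip 55.7 lat 0.46 bottom 60.3 F along -0.4 lat -0.9 tq [-0.06 -0.07  0.02]
t 26.15 tcp [553.7 -45.2 255.5] yawx 79.62 tilt [ 0.  0. -1.] F [ 0.9 -0.5  0.4] w 62.8 gf 0.0
(74, 195, 59, 94)
handle front/rear top tool x [array([ 37. ,   0.7, 165.5]), array([ 32. ,   0.8, 165.5]), array([-19.5,   0.8, 165.5])]
```

>>> jog_arm(
  moves=[
    {"xyz":[0,0,10],"spin":0},
    {"xyz":[0,0,25],"spin":0},
    {"xyz":[0,0,30],"spin":0},
    {"xyz":[0,0,30],"spin":0},
    {"xyz":[0,0,10],"spin":0},
  ],
  claw=0,
)

```text
clock: 26.62
position: [0.5545, -0.0453, 0.3652]
orientation: [2.41, 2.009, 0.007]
force: [0.7, 0.3, 0.6]
gripper_width: 0.0918
gripper_force: 0.0
```

>>> jog_arm(
  moves=[
    {"xyz":[-5,-30,0],"spin":0},
    {"xyz":[-5,-30,0],"spin":0},
    {"xyz":[-5,-30,0],"spin":0},
    {"xyz":[0,0,0],"spin":0},
    {"xyz":[0,0,0],"spin":0},
  ],
)

```text
clock: 27.03
position: [0.5381, -0.1364, 0.3604]
orientation: [-2.416, -2.008, -0.0]
force: [-0.1, 0.3, -0.7]
gripper_width: 0.092
gripper_force: 0.0
```

```bash
python3 - <<'E'
from h import *
s,R=state(); c=cal("wrist"); im=viewer.read_camera("wrist"); cv2.imwrite("pics/w11.png",im)
m=cv2.inRange(cv2.cvtColor(im,40),(100,110,50),(130,255,255))
for k in cv2.findContours(m,0,2)[0]:
    if cv2.contourArea(k)>60: x,y,w,h=cv2.boundingRect(k); print((x,y,w,h),atz(c,(x+w/2,y+h/2),.195).round(4))
for r in(0,.003,.006,.01): print(r,proj(c,[[.5704,.0435,.195+r],[.5704,.0435,.144+r]]).round(1).tolist())
m=cv2.inRange(cv2.cvtColor(im,40),(22,100,40),(38,255,255)); k=max(cv2.findContours(m,0,2)[0],key=cv2.contourArea); r=cv2.minAreaRect(k); print("wedge",r,atz(c,r[0],.09))
side=viewer.read_camera("side"); cs=cal("side"); q=proj(cs,[[.5704,.0435,.17]])[0].astype(int); cv2.imwrite("pics/s11.png",cv2.resize(np.clip(side[q[1]-25:q[1]+35,q[0]-30:q[0]+30]*1.5,0,255).astype(np.uint8),(480,480),interpolation=cv2.INTER_CUBIC))
# intensity profile on the side view down the head axis
for z in np.arange(.20,.120,-.003):
    u,v=proj(cs,[[.5704,.0435,z]])[0]; px=cv2.getRectSubPix(side,(5,1),(float(u),float(v))).reshape(-1,3).mean(0).round(); print(round(z,3),round(v,1),px.tolist(),end="; ")
E
```

```text
t 27.03 tcp [ 538.1 -136.4  360.4] yawx 79.47 tilt [-0.  0. -1.] F [-0.1  0.3 -0.7] w 92.0 gf 0.0
(498, 0, 14, 81) [ 0.667  -0.0504  0.195 ]
0 [[250.5, -188.6], [251.4, -93.4]]
0.003 [[250.4, -197.1], [251.4, -97.3]]
0.006 [[250.3, -206.2], [251.3, -101.3]]
0.01 [[250.2, -219.1], [251.3, -106.9]]
wedge ((251.0, 85.5), (40.0, 65.0), 0.0) [ 0.55404196 -0.03979331  0.09      ]
0.2 165.5 [116.0, 77.0, 54.0]; 0.197 166.3 [128.0, 60.0, 19.0]; 0.194 167.2 [130.0, 60.0, 16.0]; 0.191 168.0 [123.0, 56.0, 15.0]; 0.188 168.9 [72.0, 32.0, 8.0]; 0.185 169.7 [46.0, 22.0, 8.0]; 0.182 170.6 [26.0, 17.0, 13.0]; 0.179 171.4 [11.0, 10.0, 11.0]; 0.176 172.3 [4.0, 3.0, 3.0]; 0.173 173.1 [4.0, 4.0, 5.0]; 0.17 174.0 [5.0, 5.0, 5.0]; 0.167 174.8 [4.0, 4.0, 5.0]; 0.164 175.6 [4.0, 4.0, 5.0]; 0.161 176.5 [5.0, 5.0, 6.0]; 0.158 177.3 [6.0, 5.0, 5.0]; 0.155 178.1 [5.0, 3.0, 4.0]; 0.152 178.9 [6.0, 5.0, 6.0]; 0.149 179.8 [6.0, 5.0, 6.0]; 0.146 180.6 [13.0, 13.0, 15.0]; 0.143 181.4 [48.0, 51.0, 54.0]; 0.14 182.2 [88.0, 94.0, 99.0]; 0.137 183.0 [64.0, 67.0, 71.0]; 0.134 183.8 [39.0, 41.0, 43.0]; 0.131 184.6 [50.0, 53.0, 55.0]; 0.128 185.4 [77.0, 82.0, 86.0]; 0.125 186.2 [86.0, 91.0, 96.0]; 0.122 187.0 [41.0, 42.0, 45.0];
```

```bash
python3 - <<'E'
from h import *
cs=cal("side"); a=np.array([.5704,.0435]); o=(-cs[2].T@cs[3])[:2]-a; u=o/np.linalg.norm(o)
P=lambda r,z:proj(cs,[[*(a+u*r),z]])[0,1].round(2)
print("rim front edge",P(.028,.144),"inner",P(.016,.144))
for h in(0,.003,.005,.006): print(h,"flange front top",P(.022,.149+h),"bottom",P(.022,.144+h),"pad front top",P(.010,.195+h),"pad back top",P(-.010,.195+h),"block bottom",P(.012,.149+h),"pad base",P(.010,.187+h))
side=viewer.read_camera("side")
for v in range(158,194): print(v,[int(x) for x in cv2.cvtColor(side,cv2.COLOR_BGR2GRAY)[v,240:245]],side[v,242].tolist())
E
```

```text
rim front edge 185.99 inner 183.87
0 flange front top 183.55 bottom 184.93 pad front top 168.56 pad back top 165.28 block bottom 181.81 pad base 170.84
0.003 flange front top 182.72 bottom 184.1 pad front top 167.7 pad back top 164.43 block bottom 180.98 pad base 169.99
0.005 flange front top 182.17 bottom 183.55 pad front top 167.12 pad back top 163.86 block bottom 180.43 pad base 169.42
0.006 flange front top 181.89 bottom 183.27 pad front top 166.84 pad back top 163.57 block bottom 180.16 pad base 169.13
158 [140, 141, 143, 141, 141] [113, 142, 158]
159 [140, 139, 139, 143, 142] [96, 138, 158]
160 [140, 140, 140, 141, 143] [96, 139, 159]
161 [139, 140, 140, 140, 137] [97, 139, 159]
162 [140, 140, 139, 134, 123] [96, 138, 158]
163 [140, 139, 139, 125, 105] [99, 138, 156]
164 [140, 136, 122, 88, 88] [102, 120, 132]
165 [124, 101, 83, 67, 82] [118, 85, 67]
166 [58, 54, 56, 56, 56] [132, 61, 16]
167 [56, 56, 56, 57, 56] [132, 61, 17]
168 [46, 55, 56, 56, 55] [131, 61, 18]
169 [21, 24, 31, 32, 24] [75, 34, 8]
170 [16, 18, 17, 18, 16] [45, 18, 5]
171 [15, 14, 14, 15, 16] [13, 13, 15]
172 [5, 4, 6, 3, 3] [5, 6, 5]
173 [5, 5, 4, 7, 5] [3, 4, 4]
174 [8, 3, 6, 5, 4] [3, 7, 6]
175 [4, 6, 4, 2, 4] [3, 4, 3]
176 [3, 3, 8, 4, 4] [8, 8, 8]
177 [6, 3, 5, 9, 6] [5, 5, 6]
178 [5, 6, 7, 3, 5] [7, 6, 8]
179 [2, 7, 4, 5, 5] [6, 3, 6]
180 [4, 3, 7, 5, 5] [6, 8, 6]
181 [14, 19, 20, 22, 20] [19, 20, 20]
182 [84, 94, 111, 111, 110] [103, 110, 116]
183 [52, 63, 72, 86, 76] [68, 71, 76]
184 [36, 34, 39, 36, 32] [37, 39, 40]
185 [67, 64, 57, 61, 69] [54, 56, 60]
186 [101, 107, 108, 109, 111] [102, 107, 113]
187 [43, 44, 44, 44, 44] [41, 44, 46]
188 [43, 43, 43, 46, 45] [40, 43, 45]
189 [43, 44, 44, 45, 44] [41, 43, 46]
190 [44, 44, 44, 43, 43] [41, 43, 46]
191 [44, 42, 42, 43, 43] [39, 42, 44]
192 [43, 42, 43, 43, 43] [40, 43, 45]
193 [41, 43, 44, 42, 43] [40, 44, 45]
```

The numbers agree with each other. The wedge handle is where the arm left it, within 1 mm. Tip travel of about 55.7 mm at the 0.2 slope gives about 6 mm of lift, and the flange and block rows in the side view match that. The blue pad rows suggest a smaller lift, but they sit at the limit of that camera's resolution. I'm handing in.

```bash
python3 -c "
from h import *
print(workorder.close_job())"
```

```text
the job is handed in; nothing more can be done
None
```

I seated the blue-topped head in the socket and released it. I then drove the wedge in to about 55.7 mm past the axis, which lifts the head about 6 mm by geometry. The side camera was too coarse to confirm that lift. I left both let go and handed the job in at about 27 s, but I viewed 11 pictures where the limit was 10.

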